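# Load a gas filter cartridge in its inclined holder

### The job

Fit the gas filter cartridge that lies on the worktop beside the sloping holder into that holder: slide its steel retaining gate up the slope until it is well clear of the seat, lay the cartridge down into its seat so that both square end blocks rest on the bottom of their slots, then slide the gate all the way back down over it and let go. Leave the other loose tools and fittings where they lie.

Things in the scene. Friction and masses are not known exactly. Their poses are not given: they have to be found in the camera images.
- cartridge_centre (a point): Centre of the loose gas filter cartridge (0.2 to 0.4 kg), lying on a flat of its square ends, 17 mm above the worktop: clear round body with green filling, 30 mm thick, between end blocks 34 mm square and 16 mm long (50 to 66 mm from the centre); thin brass stubs make it 168 mm long along its y; z up. Grip it across the middle of the round body. Both ends are alike.
- cradle: Seat of the fixed holder. Origin: where the seated cartridge's centre lies, 85 mm up. Axes tilted 35 degrees: y level, along the seated cartridge; z straight out of the seat's mouth, up and towards the robot, 35 degrees from vertical; x up the slope, away from the robot. The cartridge goes in along -z, its axes parallel to these (y may point either way).
- slot_left (a point): Centre of the left (+y) of the two aluminium slots that take the end blocks, at cradle y = 59 mm; the other is at -59 mm. 37 mm wide in cradle x, floor at cradle z = -17 mm, walls up to 8 mm, flared lips up to 17 mm. End stops at cradle y = +-69 mm, notched for the stubs. Between y = -48 and 48 mm the holder is open down to its base plate, so that fingers can straddle the round body.
- holder: The whole stand: grey base plate 176 mm deep, 164 mm wide and 8 mm thick, fixed to the worktop, with two grey side gussets that carry the sloping cradle. Origin on the worktop straight below the cradle's origin; its rear (uphill) end is 170 mm high, and the open gate sticks out there to about 200 mm.
- gate (a joint): Retaining gate, a steel bar across the seat's mouth on two flat arms in keepers, in m: 0 closed (bar over the seat's middle), 0.075 fully open, along cradle +x. Starts at 0 to 0.018, barring the mouth. Stays where left; slides at about 3 N. Bar 18 mm wide in x, 138 mm long, from cradle z = 19.5 to 25.5 mm. Open by 0.035 the cartridge passes; fully open leaves room for fingers too.
- gate_tab (a point): Grip point on the gate's ribbed finger tab, moving with the gate: an upright steel plate 10 mm thick (cradle x) and 30 mm wide (cradle y), standing from cradle z = 20 to 56 mm, 98 mm from the middle towards cradle +y. The point is at cradle z = 44 mm and, gate closed, x = 0. Only a 10 mm wide strip joins it to the bar; the space round it is free.
- tube_cutter: Small red tube cutter, 32 x 58 x 20 mm, beside the cartridge; not to be disturbed. Origin under its centre.
- screwdriver_small: Screwdriver with red handle, 136 mm long, 18 mm high, beside the cartridge; not to be disturbed. Origin under its centre.
- spanner_1: Open-ended steel spanner, 125 mm long, 5 mm thick, to the right of the holder; not to be disturbed. Origin under its centre.
- brass_union: Brass tube union, 22 x 39 x 19 mm, in front of the holder; not to be disturbed. Origin under its centre.
Mind the look-alikes: they are no part of the job. There is more than one size of the part that bears cartridge_centre; the job needs the larger.

How it is judged:
By the outcome, as a careful person would: the job done as asked, in the order asked, and still so for the second after the job is handed in, with the robot touching nothing.
It also fails if it takes over 64 s, if anything falls off the work surface, if the arm or the gripper's body presses on something with over 40 N, if the wrist force passes 120 N, or if a joint passes its speed limit or range.

### The arm

A 7-joint arm with a two-finger parallel gripper is mounted at the origin on a cart in front of the work surface, level with it; the furniture and walls round the work are solid. World frame = base frame: x ahead of the robot, y to its left, z up, the work surface at z = 0. Lengths are in m, angles in rad, forces in N, time in s.
With the tool pointing down it reaches from about 0.35 to 0.9 m from the base axis. Payload 19.9 kg.
Tool frame: the origin (TCP) lies between the finger pads; the fingertips stand 19 mm ahead of it and the grasp point (between the pads) is the TCP; z points along the fingers, y is the direction in which the jaws open and shut (so a half turn about z gives the same grasp; the last joint's range is limited). The gripper opens to 94 mm and grips with 3 to 60 N. Pads are 16 mm wide; open, the fingers measure 119 mm over their backs; the gripper's body (75 mm by 177 mm) begins 78 mm behind the grasp point.
Start: joints at [-1.288, 0.417, -0.01, 1.614, 0.005, 1.111, -0.053], TCP at [0.199, 0.593, 0.224] pointing down, gripper open.
Joint ranges: [-2.81, 2.81], [-0.39, 2.02], [-1.27, 1.25], [0.06, 2.57], [-1.19, 4.33], [0.19, 2], [-2.82, 2.82]. Speed limits (rad/s): [1.89, 1.89, 2.39, 2.39, 3.01, 3.01, 3.01].

### API

Orientations are given as a 3x3 rotation matrix whose columns are the frame's x, y, z axes.
In Python, from rig import robot gives the robot as it stands. Calls block until the motion is done:
- robot.move_ptp(position, orientation): joint-space move of the TCP to a pose.
- robot.move_linear(position, velocity=0.15, frame=None, threshold=None): straight line of the TCP; frame=None keeps the orientation; velocity is the mean speed in m/s. With threshold (N) it stops when the force on the tool has changed by that much, and returns True; else False.
- robot.goto_joints(angles): joint-space move.
- robot.gripper_to(opening): finger opening in m; the grip force is fixed at half the most; returns when the fingers have stopped.
- robot.pause(seconds).
- robot.ik(position, orientation): joint angles nearest the present ones, or None.
- robot.get_state(): the state.
- robot.grab_frame(name): name is "scene" or "top" or "wrist"; returns the picture (400x640x3 uint8, red, green, blue); there is no depth.
- robot.camera_info(name): a dict with "fx", "fy", "cx", "cy" (pixels), "dist" ([k1, k2, p1, p2, k3] as OpenCV has them; the pictures are not rectified), "rvec" (rotation vector, rad) and "tvec" (3), from world to camera coordinates, as OpenCV has them. Camera axes: x right, y down, z forward; pixel columns grow to the right and rows downward; lengths in m; the calibration is good to about 2 mm. A picture is of the moment at which its call begins: read the wrist's pose just before it. camera_info takes no time and is no camera call; for the wrist camera it gives the pose at the moment of the call.
A pose or a line that the arm cannot do raises robot.PlanningError and nothing moves.
- robot.sign_off(): hands the job in, once; it reports no verdict.
The state is a dict: "time": time; "qpos": joint angles; "joint_vel": joint speeds; "effort": joint torques, N m; "ee_pos": TCP position; "tool_rot": TCP orientation; "force": force on the tool from outside, world axes, zero at the start; "moment": the same for the moment, N m; "opening": finger opening in m.
Only numpy, scipy, OpenCV 4.12 (cv2) and the standard library are available. Lean on these libraries where they do the work, as an engineer would, in place of code of your own. Each camera call takes 0.05 s, during which the arm holds its last target.

## Working session

There is one attempt and no reset: what is moved stays moved. The work goes in short steps, each a Python script; the robot and the scene stay as the last script left them, time stands still between calls to the robot, and variables do not carry over. Pictures are saved under pics/ and viewed, and the job is handed in when it is done.

```bash
mkdir -p pics; ls; python3 - <<'E'
from rig import robot
import cv2
for n in ["scene","top","wrist"]:
    i=robot.camera_info(n); print(n,i)
    cv2.imwrite(f"pics/{n}0.png",robot.grab_frame(n)[:,:,::-1])
s=robot.get_state(); print(s["time"],s["ee_pos"],s["tool_rot"],s["force"],s["opening"])
E
```

```text
pics
scene {'fx': 486.75513142141205, 'fy': 486.75513142141205, 'cx': 309.98791923653647, 'cy': 196.77027322834428, 'dist': array([-0.12296906,  0.        ,  0.        ,  0.        ,  0.        ]), 'rvec': array([ 0.35657469, -2.49086748,  1.63368563]), 'tvec': array([0.53471594, 0.10880684, 1.21475526])}
top {'fx': 433.32133063991887, 'fy': 433.32133063991887, 'cx': 311.18404741392686, 'cy': 201.64680285742597, 'dist': array([0.02378755, 0.        , 0.        , 0.        , 0.        ]), 'rvec': array([ 2.14770252, -2.18578545,  0.1141874 ]), 'tvec': array([0.09810862, 0.52633868, 1.19320467])}
wrist {'fx': 317.67316400045706, 'fy': 317.67316400045706, 'cx': 318.23286076289924, 'cy': 202.37918926330192, 'dist': array([0.00614008, 0.        , 0.        , 0.        , 0.        ]), 'rvec': array([-2.35442832, -1.69465156, -0.2405542 ]), 'tvec': array([-0.62454799, -0.02997488,  0.39259895])}
0.15 [0.19876527 0.59229307 0.22398258] [[-9.48045712e-01  3.18134059e-01 -2.18763411e-04]
 [ 3.18134127e-01  9.48045326e-01 -8.58892513e-04]
 [-6.58453317e-05 -8.83865471e-04 -9.99999607e-01]] [ 0.06017685 -0.16493053  0.56461639] 0.09399652909711734
```

View pics/scene0.png

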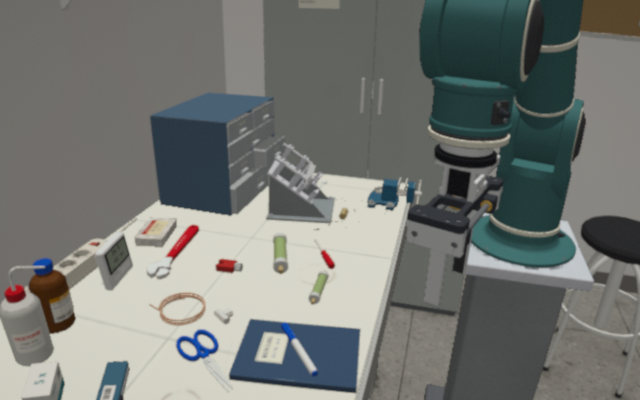

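View pics/top0.png

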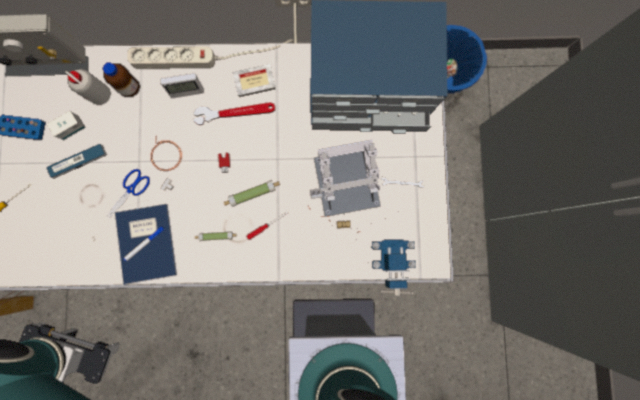

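View pics/wrist0.png

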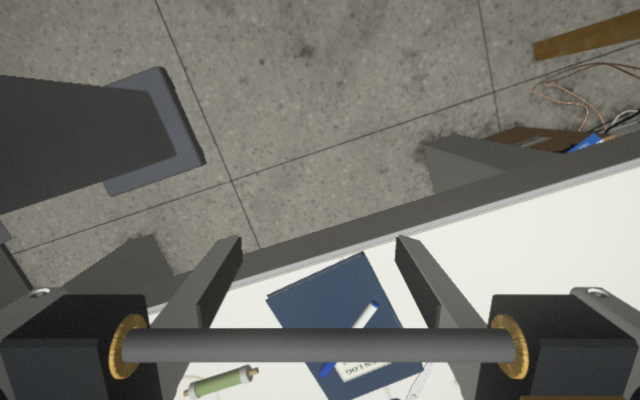

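The top view shows the larger cartridge near (252,193), the small one near (215,236), the tube cutter at (224,160), the screwdriver at (265,227), and the holder at about (348,178) with the gate tab at (317,192). The drawer cabinet sits behind the holder. Next I'll zoom in.

```bash
cat > h.py <<'E'
import numpy as np, cv2
from rig import robot
def ray(n,uv,info=None):
    i=info or robot.camera_info(n)
    K=np.array([[i['fx'],0,i['cx']],[0,i['fy'],i['cy']],[0,0,1.]])
    p=cv2.undistortPoints(np.array([[uv]],float),K,i['dist'])[0,0]
    R=cv2.Rodrigues(i['rvec'])[0]; o=-R.T@np.ravel(i['tvec']); d=R.T@np.array([p[0],p[1],1]); return o,d/np.linalg.norm(d)
def onz(n,uv,z,info=None):
    o,d=ray(n,uv,info); return o+d*(z-o[2])/d[2]
def proj(n,P,info=None):
    i=info or robot.camera_info(n)
    K=np.array([[i['fx'],0,i['cx']],[0,i['fy'],i['cy']],[0,0,1.]])
    return cv2.projectPoints(np.atleast_2d(P).astype(float),i['rvec'],i['tvec'],K,i['dist'])[0][:,0]
def tri(rays):
    A=np.zeros((3,3));b=np.zeros(3)
    for o,d in rays:
        M=np.eye(3)-np.outer(d,d);A+=M;b+=M@o
    x=np.linalg.solve(A,b); return x,[np.linalg.norm((np.eye(3)-np.outer(d,d))@(x-o)) for o,d in rays]
def crop(img,x0,y0,w,h,s,name):
    c=cv2.resize(img[y0:y0+h,x0:x0+w],None,fx=s,fy=s,interpolation=cv2.INTER_CUBIC); cv2.imwrite(name,c)
E
python3 - <<'E'
from h import *
t=cv2.imread("pics/top0.png");s=cv2.imread("pics/scene0.png")
crop(t,300,130,130,100,6,"pics/topc.png"); crop(s,255,140,130,95,6,"pics/scenec.png")
for n,img,roi in (("top",t,(222,178,62,32)),("scene",s,(268,228,25,48))):
    hsv=cv2.cvtColor(img,cv2.COLOR_BGR2HSV);m=cv2.inRange(hsv,(30,60,60),(55,255,255))
    x,y,w,h=roi; q=np.zeros_like(m);q[y:y+h,x:x+w]=m[y:y+h,x:x+w]
    ys,xs=np.nonzero(q); r=cv2.minAreaRect(np.c_[xs,ys].astype(np.float32)); print(n,r,xs.mean(),ys.mean())
    print(onz(n,(xs.mean(),ys.mean()),0.017)); b=cv2.boxPoints(r); print([onz(n,p,0.017).round(4).tolist() for p in b])
E
```

```text
top ((251.0, 192.99998474121094), (8.9883394241333, 34.669307708740234), 69.77513122558594) 251.07766990291262 193.03236245954693
[0.55683772 0.25960355 0.017     ]
[[0.5527, 0.3105, 0.017], [0.5856, 0.2177, 0.017], [0.5611, 0.2091, 0.017], [0.5284, 0.3017, 0.017]]
scene ((279.48675537109375, 246.80091857910156), (19.889183044433594, 10.310444831848145), 86.18592071533203) 279.4926829268293 246.93170731707318
[0.56232925 0.2389197  0.017     ]
[[0.5914, 0.198, 0.017], [0.5687, 0.1873, 0.017], [0.5357, 0.2759, 0.017], [0.5568, 0.2856, 0.017]]
```

View pics/topc.png

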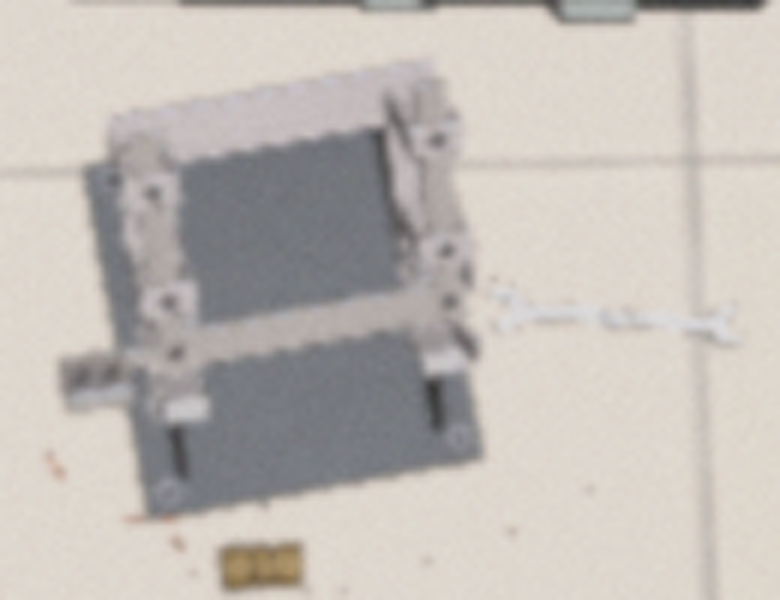

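View pics/scenec.png

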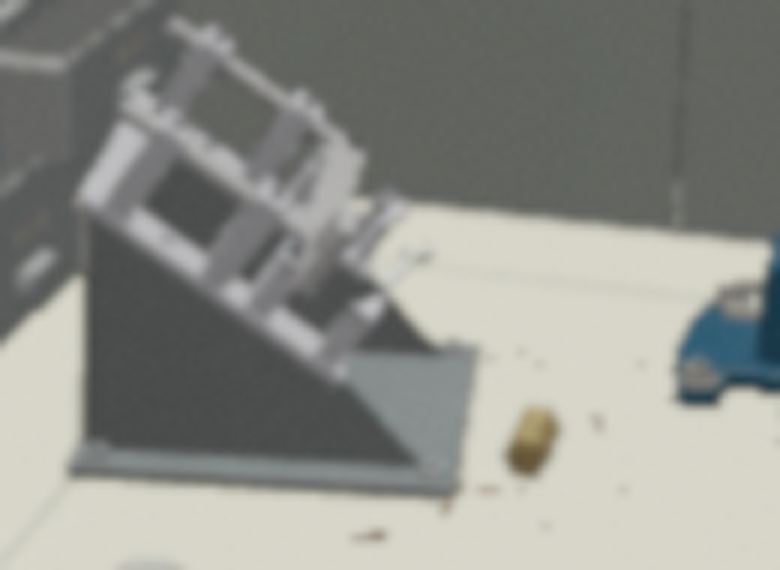

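```bash
python3 - <<'E'
from h import *
f=lambda x,y:(300+(x+.5)/6-.5,130+(y+.5)/6-.5)
for nm,p,z in [("FL",(148,518),.008),("FR",(484,460),.008),("RL",(84,165),.008),("barL",(135,362),.11),("barR",(440,297),.11),("tab",(95,378),.115)]:
    print(nm,onz("top",f(*p),z).round(4))
s=lambda x,y:(255+(x+.5)/6-.5,140+(y+.5)/6-.5)
print("scene FL",onz("scene",s(455,492),.004).round(4),"RL",onz("scene",s(70,470),.004).round(4))
i=robot.camera_info("wrist"); st=robot.get_state(); R=cv2.Rodrigues(i['rvec'])[0]
Rt=np.array(st['tool_rot']);o=-R.T@i['tvec']; print("cam in tool",Rt.T@(o-st['ee_pos'])); print(Rt.T@R.T)
E
```

```text
FL [0.4885 0.0523 0.008 ]
FR [ 0.5134 -0.1083  0.008 ]
RL [0.6597 0.0796 0.008 ]
barL [0.5498 0.0596 0.11  ]
barR [ 0.5763 -0.0751  0.11  ]
tab [0.5424 0.0774 0.115 ]
scene FL [0.4857 0.049  0.004 ] RL [0.6557 0.0786 0.004 ]
cam in tool [ 8.14589990e-02  1.05617461e-04 -1.60630222e-01]
[[ 5.32840990e-04 -9.60039625e-01 -2.79863599e-01]
 [ 9.99999840e-01  5.64060309e-04 -3.10127622e-05]
 [ 1.87633429e-04 -2.79863538e-01  9.60039773e-01]]
```

```bash
cat >> h.py <<'E'
def tilt(yaw,flip=1):
    c,s=np.cos(yaw),np.sin(yaw);Z=np.array([[c,-s,0],[s,c,0],[0,0,1]])
    a=np.radians(35); C=np.array([[np.cos(a),0,-np.sin(a)],[0,1,0],[np.sin(a),0,np.cos(a)]])
    return Z@C   # cradle axes
def tool_from(Rc,flip=1): # tool z=-cradle z, tool y=flip*cradle x
    z=-Rc[:,2]; y=flip*Rc[:,0]; return np.c_[np.cross(y,z),y,z]
def down(ang):
    y=np.array([np.cos(ang),np.sin(ang),0]);z=np.array([0,0,-1.]);return np.c_[np.cross(y,z),y,z]
E
python3 - <<'E'
from h import *
Rc=tilt(np.radians(8.9))
P=np.array([0.56,-.01,.085])
for fl in (1,-1):
    T=tool_from(Rc,fl)
    for nm,l in [("seat",(0,0,.005)),("above",(0,0,.1)),("look",(0,0,.15)),("tab0",(0,.098,.044)),("tab1",(.075,.098,.044)),("taboff",(.075,.098,.12))]:
        q=robot.ik(P+Rc@np.array(l),T); print(fl,nm,None if q is None else np.round(q,2))
    for z in (.022,.12,.25):
      q=robot.ik([.559,.255,z],down(np.radians(19.3)+(0 if fl>0 else np.pi))); print(fl,z,None if q is None else np.round(q,2))
E
```

```text
1 seat [ 0.8   0.48 -0.89  2.31  2.01  0.25 -1.7 ]
1 above None
1 look [-0.99 -0.23  0.98  2.44  0.36  0.24 -0.13]
1 tab0 [ 0.42  0.27 -0.72  2.37  1.83  0.23 -1.84]
1 tab1 [ 0.27  0.24 -0.55  2.22  1.06  0.2  -1.07]
1 taboff [-0.82 -0.    0.58  2.28  0.19  0.25 -0.26]
1 0.022 [-0.71  0.67  0.31  1.78 -0.29  0.74  0.09]
1 0.12 [-0.74  0.53  0.35  1.74 -0.22  0.91  0.04]
1 0.25 [-0.76  0.39  0.37  1.62 -0.15  1.15 -0.02]
-1 seat [ 0.8   0.48 -0.89  2.31  2.01  0.25  1.44]
-1 above None
-1 look [-1.12 -0.3   1.07  2.44  0.63  0.29  2.75]
-1 tab0 [ 0.42  0.27 -0.72  2.37  1.83  0.23  1.3 ]
-1 tab1 [ 0.58  0.32 -0.91  2.21  1.27  0.31  1.91]
-1 taboff [ 0.81  0.07 -1.07  2.24  0.42  0.27  2.69]
-1 0.022 [-0.27  0.67 -0.28  1.76  0.26  0.75  2.8 ]
-1 0.12 [ 0.26  0.79 -1.09  1.7   0.77  1.14  2.42]
-1 0.25 [ 0.27  0.6  -1.08  1.59  0.55  1.29  2.58]
```

```bash
cat > kin.py <<'E'
import numpy as np, json, os
from scipy.spatial.transform import Rotation as Ro
from scipy.optimize import least_squares
def fk(p,q):
    # p: 7 axis rotvec-directions(3) ,7 points(3), M (rotvec, t)
    W=p[:21].reshape(7,3);P=p[21:42].reshape(7,3)
    R=np.eye(3);t=np.zeros(3)
    for i in range(7):
        w=W[i]/np.linalg.norm(W[i]); A=Ro.from_rotvec(w*q[i]).as_matrix()
        t=t+R@(P[i]-A@P[i]); R=R@A
    return R@Ro.from_rotvec(p[42:45]).as_matrix(), R@p[45:48]+t
LO=np.array([-2.81,-.39,-1.27,.06,-1.19,.19,-2.82]);HI=np.array([2.81,2.02,1.25,2.57,4.33,2,2.82])
E
python3 - <<'E'
from h import *; from kin import *
import itertools
rng=np.random.default_rng(0);D=[]
s=robot.get_state(); D.append((s['qpos'],s['ee_pos'],s['tool_rot']))
while len(D)<70:
    p=np.array([rng.uniform(.3,.8),rng.uniform(-.3,.5),rng.uniform(.05,.45)])
    R=down(rng.uniform(-3,3))@Ro.from_rotvec(rng.uniform(-.5,.5,3)).as_matrix()
    q=robot.ik(p,R)
    if q is not None: D.append((np.array(q),p,R))
def res(p,D):
    o=[]
    for q,t,R in D:
        r,x=fk(p,q); o+=[*(x-t)*1,*((r-R).ravel()*.3)]
    return np.array(o+[*(0.001*(p-p0))])
best=None
for s1,s3,s5,s7 in itertools.product([-1],[1,-1],[1,-1],[1,-1]):
  W=np.array([[0,0,s1],[0,1,0],[0,0,s3],[0,1,0],[0,0,s5],[0,1,0],[0,0,s7]],float)
  P=np.array([[0,0,0],[0,0,.2],[0,0,0],[0,0,.6],[0,0,0],[0,0,1.],[0,0,0]],float)
  p0=np.r_[W.ravel(),P.ravel(),0,0,0,0,0,1.3]
  # init M rot from first sample
  r,_=fk(p0,D[0][0]); p0[42:45]=Ro.from_matrix(r.T@D[0][2]).as_rotvec()
  S=least_squares(res,p0,args=(D[:25],),max_nfev=40)
  print(s1,s3,s5,s7,S.cost)
  if best is None or S.cost<best.cost: best=S
p0=best.x.copy(); S=least_squares(res,p0,args=(D,),max_nfev=100); p=S.x
e=[np.linalg.norm(fk(p,q)[1]-t) for q,t,R in D]; print(S.cost,max(e),np.mean(e)); np.save("kin.npy",p)
np.set_printoptions(precision=4,suppress=True); print(p[:21].reshape(7,3)); print(p[21:42].reshape(7,3)); print(p[42:])
E
```

```text
-1 1 1 1 3.960688887802248
-1 1 1 -1 2.6428110408707073e-06
-1 1 -1 1 3.7994448157888736
-1 1 -1 -1 6.574755044711524e-07
-1 -1 1 1 0.15324363902333418
-1 -1 1 -1 1.2600446415645102e-06
-1 -1 -1 1 3.6955072662301163
-1 -1 -1 -1 9.562623584181172e-08
6.877222669884699e-18 8.643591669125445e-11 6.296065588019176e-12
[[ 0.  0. -1.]
 [ 0.  1.  0.]
 [ 0.  0. -1.]
 [ 0.  1.  0.]
 [-0.  0. -1.]
 [ 0.  1.  0.]
 [-0. -0. -1.]]
[[ 0.      0.      0.    ]
 [ 0.      0.      0.2891]
 [ 0.     -0.0145  0.    ]
 [-0.      0.      0.7909]
 [-0.     -0.0304  0.    ]
 [ 0.      0.      1.2607]
 [-0.     -0.0308  0.    ]]
[-0.      0.      1.5708 -0.     -0.0308  1.5754]
```

```bash
cat >> kin.py <<'E'
KP=np.load("kin.npy") if os.path.exists("kin.npy") else None
def ik(pos,R,q0,reg=1e-3,m=.03):
    lo,hi=LO+m,HI-m
    f=lambda q:(lambda rt:np.r_[(rt[1]-pos)*5,(rt[0]-R).ravel(),reg*(q-q0)])(fk(KP,q))
    S=least_squares(f,np.clip(q0,lo+1e-4,hi-1e-4),bounds=(lo,hi),max_nfev=80)
    r,t=fk(KP,S.x); return S.x,np.linalg.norm(t-pos)+.1*np.linalg.norm(r-R)
E
cat > t.py <<'E'
from h import *; from kin import *
np.set_printoptions(precision=2,suppress=True)
Rc=tilt(np.radians(8.9)); P=np.array([0.56,-.01,.085]); rng=np.random.default_rng(1)
for fl in (1,-1):
  T=tool_from(Rc,fl)
  for nm,line in [("seat",[(0,0,z) for z in (.005,.04,.08,.12)]),("tab",[(0,.098,.11),(0,.098,.044),(.04,.098,.044),(.075,.098,.044),(.075,.098,.11)])]:
    sols=[]
    for k in range(25):
      q=rng.uniform(LO,HI); path=[];ok=True
      for l in line:
        q,e=ik(P+Rc@np.array(l),T,q,reg=1e-4)
        if e>1e-3: ok=False;break
        path.append(q)
      if ok:
        path=np.array(path); sols.append((np.min(np.minimum(path-LO,HI-path)),np.abs(np.diff(path,axis=0)).max(),path))
    sols.sort(key=lambda s:-s[0]+0.1*s[1])
    print(fl,nm,len(sols))
    for s in sols[:3]: print(s[0],s[1]);print(s[2])
E
python3 t.py
```

```text
1 seat 0
1 tab 0
-1 seat 0
-1 tab 0
```

```bash
cat > t2.py <<'E'
from h import *; from kin import *
np.set_printoptions(precision=2,suppress=True)
Rc=tilt(np.radians(8.9)); P=np.array([0.56,-.01,.085]); rng=np.random.default_rng(1)
for fl in (1,-1):
  T=tool_from(Rc,fl)
  for l in [(0,0,.005),(0,0,.04),(0,0,.08),(0,0,.12),(0,.098,.11),(0,.098,.044),(.075,.098,.044),(.075,.098,.11)]:
    sols=[]
    for k in range(30):
      q,e=ik(P+Rc@np.array(l),T,rng.uniform(LO,HI),1e-5)
      sols.append((e,np.min(np.minimum(q-LO,HI-q)),q))
    good=[s for s in sols if s[0]<1e-3]
    b=max(good,key=lambda s:s[1]) if good else min(sols,key=lambda s:s[0])
    print(fl,l,len(good),b[0].round(4),b[1].round(3),b[2])
E
python3 t2.py
```

```text
1 (0, 0, 0.005) 22 0.0 0.183 [ 0.95  0.59 -1.09  2.31  1.88  0.38 -1.51]
1 (0, 0, 0.04) 14 0.0 0.097 [ 1.06  0.49 -1.17  2.34  1.71  0.32 -1.38]
1 (0, 0, 0.08) 0 0.0032 0.03 [ 1.16  0.34 -1.24  2.36  1.35  0.22 -1.08]
1 (0, 0, 0.12) 0 0.0059 0.03 [-0.13 -0.    0.21  2.4  -0.74  0.22  0.92]
1 (0, 0.098, 0.11) 0 0.0052 0.03 [-1.51 -0.13  1.22  2.46  1.04  0.22 -1.07]
1 (0, 0.098, 0.044) 25 0.0 0.178 [ 0.71  0.38 -1.06  2.37  1.75  0.37 -1.7 ]
1 (0.075, 0.098, 0.044) 18 0.0 0.194 [ 0.71  0.39 -1.08  2.21  1.35  0.39 -1.28]
1 (0.075, 0.098, 0.11) 19 0.0 0.091 [ 0.89  0.14 -1.18  2.24  0.68  0.29 -0.69]
-1 (0, 0, 0.005) 14 0.0 0.144 [ 0.91  0.55 -1.03  2.31  1.91  0.33  1.58]
-1 (0, 0, 0.04) 10 0.0 0.081 [ 1.07  0.51 -1.19  2.33  1.7   0.33  1.77]
-1 (0, 0, 0.08) 0 0.0032 0.03 [ 1.16  0.34 -1.24  2.36  1.35  0.22  2.07]
-1 (0, 0, 0.12) 0 0.0059 0.03 [-0.13 -0.    0.21  2.4  -0.74  0.22 -2.22]
-1 (0, 0.098, 0.11) 0 0.0052 0.03 [-1.51 -0.13  1.22  2.46  1.04  0.22  2.07]
-1 (0, 0.098, 0.044) 14 0.0 0.168 [ 0.7   0.37 -1.05  2.37  1.75  0.36  1.44]
-1 (0.075, 0.098, 0.044) 13 0.0 0.197 [ 0.7   0.39 -1.07  2.21  1.35  0.39  1.87]
-1 (0.075, 0.098, 0.11) 14 0.0 0.085 [ 0.79  0.12 -1.06  2.24  0.59  0.28  2.53]
```

```bash
python3 - <<'E'
from h import *; from kin import *
def look(n,pos,R):
    robot.move_ptp(pos,R); robot.pause(.15)
    i=robot.camera_info("wrist"); im=robot.grab_frame("wrist"); cv2.imwrite(f"pics/{n}.png",im[:,:,::-1]); np.save(f"pics/{n}.npy",i,allow_pickle=True)
    s=robot.get_state(); print(n,s['time'],s['ee_pos'].round(4),np.round(s['qpos'],2),s['force'].round(2))
look("A",np.array([.54,.18,.25]),down(np.radians(14)))
look("B",np.array([.53,-.08,.28]),down(np.radians(8.9)))
E
```

```text
A 2.2833 [0.5398 0.1806 0.2499] [-0.75  0.32  0.47  1.74 -0.16  1.12  0.01] [ 0.19  0.45 -0.55]
B 3.5083 [ 0.5303 -0.0787  0.2798] [-0.44  0.24  0.63  1.79 -0.15  1.17  0.39] [-0.29  0.96  0.35]
```

View pics/A.png

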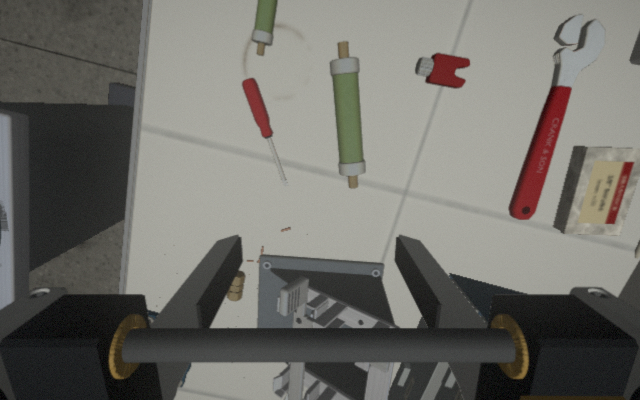

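View pics/B.png

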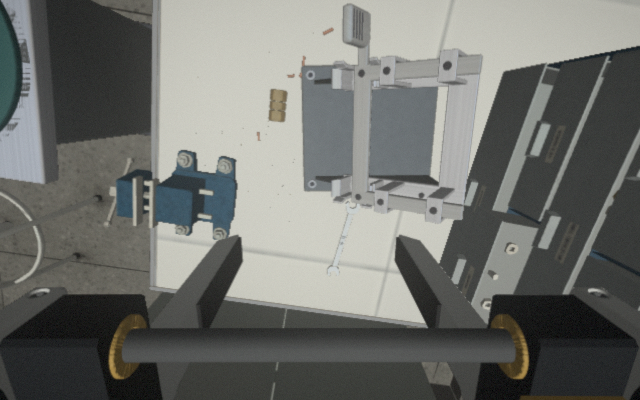

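View A has the cartridge whole, from stub (344,42) to stub (353,188). View B has the holder whole: tab (355,25), bar along column 362, base plate corners near (303,67) and (303,190).

```bash
python3 - <<'E'
from h import *
a=cv2.imread("pics/A.png");b=cv2.imread("pics/B.png"); i=np.load("pics/A.npy",allow_pickle=True).item()
crop(b,285,0,130,110,6,"pics/Bc1.png");crop(b,285,140,200,90,4,"pics/Bc2.png");crop(a,310,30,80,170,3.5,"pics/Ac.png")
hsv=cv2.cvtColor(a,cv2.COLOR_BGR2HSV);m=cv2.inRange(hsv,(30,60,60),(55,255,255));q=np.zeros_like(m);q[60:180,310:380]=m[60:180,310:380]
ys,xs=np.nonzero(q);r=cv2.minAreaRect(np.c_[xs,ys].astype(np.float32));print(r)
c=onz("",r[0],.017,i);print("centre",c)
bx=cv2.boxPoints(r);print([onz("",p,.017,i).round(4) for p in bx])
# whole: non-white incl. stubs
for uv in [(344,41),(353,188)]: print(onz("",uv,.017,i).round(4))
E
```

```text
((347.82232666015625, 117.5126953125), (88.63133239746094, 23.7965145111084), 85.91438293457031)
centre [0.55653834 0.2600024  0.017     ]
[array([0.5267, 0.3023, 0.017 ]), array([0.5528, 0.3107, 0.017 ]), array([0.5887, 0.2144, 0.017 ]), array([0.5606, 0.2052, 0.017 ])]
[0.53   0.3388 0.017 ]
[0.5863 0.1781 0.017 ]
```

View pics/Ac.png

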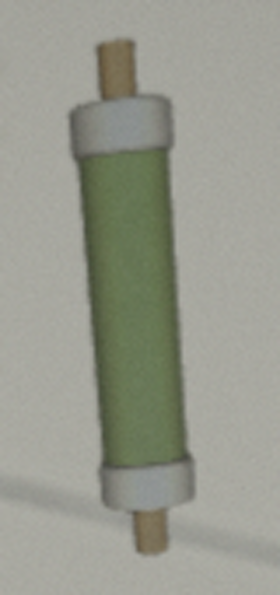

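View pics/Bc1.png

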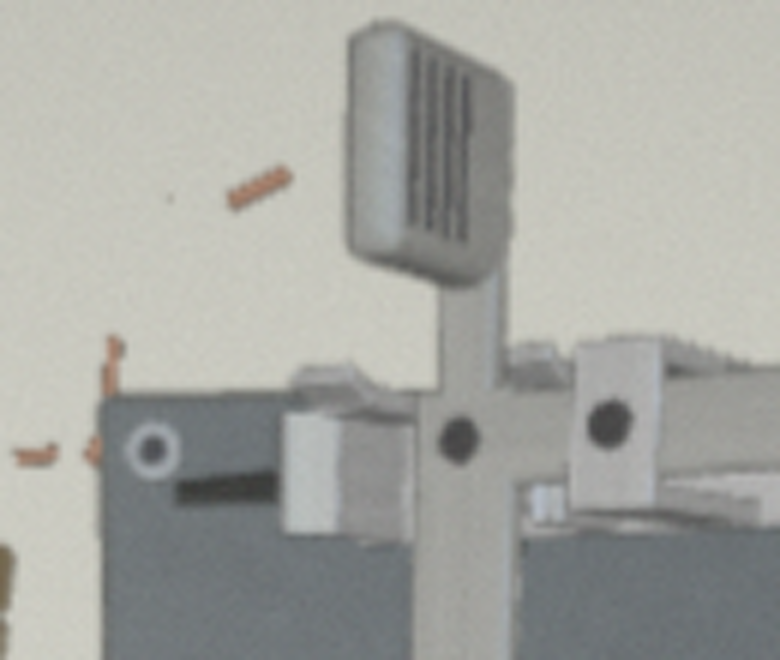

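View pics/Bc2.png

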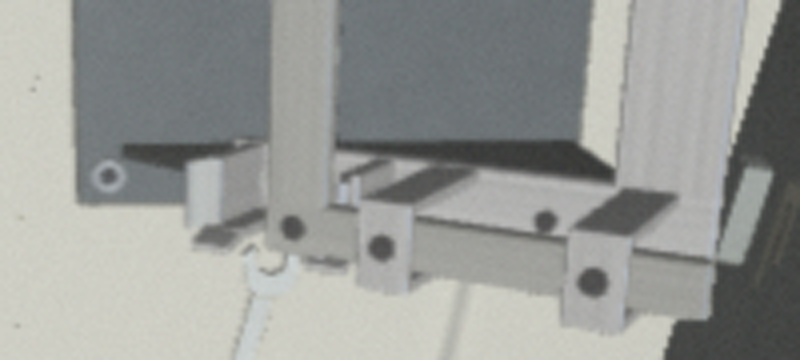

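```bash
python3 - <<'E'
from h import *
a=cv2.imread("pics/A.png"); crop(a,250,235,150,100,5,"pics/Ac2.png")
E
```

```text
(no output)
```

View pics/Ac2.png

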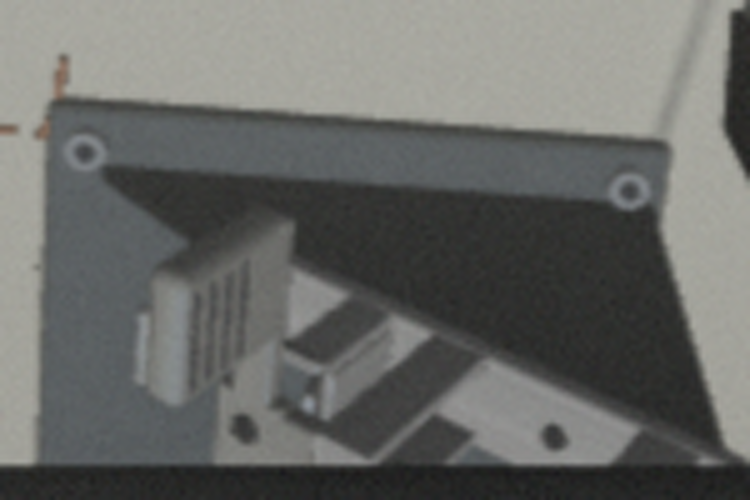

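```bash
python3 - <<'E'
from h import *
np.set_printoptions(precision=4,suppress=True)
A=np.load("pics/A.npy",allow_pickle=True).item();B=np.load("pics/B.npy",allow_pickle=True).item()
a=lambda x,y:(250+(x+.5)/5-.5,235+(y+.5)/5-.5)
b1=lambda x,y:(285+(x+.5)/6-.5,(y+.5)/6-.5)
b2=lambda x,y:(285+(x+.5)/4-.5,140+(y+.5)/4-.5)
print("tab top",tri([ray("",a(168,338),A),ray("",b1(378,147),B)]))
print("arm screw L",tri([ray("",a(246,428),A),ray("",b1(458,440),B)]))
print("screws A", onz("",a(86,152),.008,A),onz("",a(629,190),.008,A))
print("screws B", onz("",b1(152,450),.008,B),onz("",b2(108,176),.008,B))
print("plate corners A",onz("",a(52,102),.008,A),onz("",a(668,145),.008,A),"B",onz("",b1(105,397),.008,B),onz("",b2(78,204),.008,B))
E
```

```text
tab top (array([0.5312, 0.0752, 0.1376]), [np.float64(0.00012476714652979488), np.float64(0.00012476714652995323)])
arm screw L (array([0.5529, 0.0419, 0.1146]), [np.float64(0.00035178732078951485), np.float64(0.000351787320789414)])
screws A [0.5011 0.04   0.008 ] [0.652  0.0659 0.008 ]
screws B [0.5004 0.0427 0.008 ] [ 0.524  -0.0969  0.008 ]
plate corners A [0.4889 0.0528 0.008 ] [0.6584 0.0819 0.008 ] B [0.4891 0.0514 0.008 ] [ 0.5151 -0.1085  0.008 ]
```

```bash
cat > frame.py <<'E'
import numpy as np
from h import *
from kin import *
YAW=np.radians(9.4); RC=tilt(YAW); ORG=np.array([.5686,-.0171,.085]); T=tool_from(RC,1)
TAB=np.array([.538,.0763,.1278])
yc=RC[:,1];xc=RC[:,0];zc=RC[:,2]
def best(pos,R,n=30,seed=0,near=None,w=.0):
    rng=np.random.default_rng(seed);b=None
    for k in range(n):
        q,e=ik(pos,R,rng.uniform(LO,HI),1e-5)
        if e>5e-4: continue
        s=np.min(np.minimum(q-LO,HI-q))-(0 if near is None else w*np.abs(q-near).max())
        if b is None or s>b[0]: b=(s,q)
    return b
def track(q,pts,R):
    out=[];
    for p in pts:
        q,e=ik(p,R,q,1e-3); out.append((q,e))
    return out
def pathmin(q0,q1,n=15):
    for f in np.linspace(0,1,n):
        r,t=fk(KP,q0+f*(q1-q0)); body=t-r[:,2]*.078
        print(round(f,2),t.round(3),"toolz",r[:,2].round(2),"y",r[:,1].round(2))
E
python3 - <<'E'
from frame import *
np.set_printoptions(precision=3,suppress=True)
q0=np.array(robot.get_state()['qpos'])
for w in (0,.05,.15):
    s=best(TAB+.06*yc,T,near=q0,w=w); print(w,s)
    tr=track(s[1],[TAB+.03*yc,TAB,TAB+.03*xc,TAB+.063*xc,TAB+.063*xc+.03*zc],T)
    for q,e in tr: print(q,round(e,5))
    pathmin(q0,s[1],9)
E
```

```text
0 (np.float64(0.19601263088798349), array([ 0.578,  0.407, -1.074,  2.321,  1.653,  0.459, -1.688]))
[ 0.646  0.39  -1.054  2.327  1.666  0.395 -1.642] 0.0
[ 0.709  0.378 -1.028  2.328  1.672  0.333 -1.587] 0.0
[ 0.721  0.389 -1.053  2.264  1.495  0.35  -1.398] 0.0
[ 0.747  0.421 -1.103  2.191  1.353  0.401 -1.236] 0.0
[ 0.879  0.368 -1.233  2.208  1.205  0.406 -1.105] 0.0
0.0 [ 0.53  -0.079  0.28 ] toolz [-0.  0. -1.] y [ 0.99  0.16 -0.  ]
0.12 [ 0.516 -0.103  0.234] toolz [-0.04 -0.17 -0.99] y [ 1.    0.07 -0.05]
0.25 [ 0.513 -0.118  0.199] toolz [-0.02 -0.3  -0.95] y [ 1.    0.03 -0.03]
0.38 [ 0.519 -0.119  0.17 ] toolz [ 0.05 -0.39 -0.92] y [1.   0.03 0.04]
0.5 [ 0.532 -0.102  0.147] toolz [ 0.16 -0.42 -0.9 ] y [0.99 0.06 0.15]
0.62 [ 0.546 -0.065  0.129] toolz [ 0.29 -0.37 -0.88] y [0.96 0.11 0.27]
0.75 [ 0.554 -0.01   0.119] toolz [ 0.42 -0.27 -0.87] y [0.91 0.14 0.39]
0.88 [0.549 0.059 0.118] toolz [ 0.51 -0.1  -0.85] y [0.85 0.15 0.5 ]
1.0 [0.528 0.135 0.128] toolz [ 0.57  0.09 -0.82] y [0.81 0.13 0.57]
0.05 (np.float64(0.0920032409154004), array([ 0.578,  0.407, -1.074,  2.3
[... 1286 characters left out ...]
79  0.368 -1.233  2.208  1.205  0.406 -1.105] 0.0
0.0 [ 0.53  -0.079  0.28 ] toolz [-0.  0. -1.] y [ 0.99  0.16 -0.  ]
0.12 [ 0.516 -0.103  0.234] toolz [-0.04 -0.17 -0.99] y [ 1.    0.07 -0.05]
0.25 [ 0.513 -0.118  0.199] toolz [-0.02 -0.3  -0.95] y [ 1.    0.03 -0.03]
0.38 [ 0.519 -0.119  0.17 ] toolz [ 0.05 -0.39 -0.92] y [1.   0.03 0.04]
0.5 [ 0.532 -0.102  0.147] toolz [ 0.16 -0.42 -0.9 ] y [0.99 0.06 0.15]
0.62 [ 0.546 -0.065  0.129] toolz [ 0.29 -0.37 -0.88] y [0.96 0.11 0.27]
0.75 [ 0.554 -0.01   0.119] toolz [ 0.42 -0.27 -0.87] y [0.91 0.14 0.39]
0.88 [0.549 0.059 0.118] toolz [ 0.51 -0.1  -0.85] y [0.85 0.15 0.5 ]
1.0 [0.528 0.135 0.128] toolz [ 0.57  0.09 -0.82] y [0.81 0.13 0.57]
```

```bash
cat >> frame.py <<'E'
def toolR(tiltdeg,yaw=YAW):
    c,s=np.cos(yaw),np.sin(yaw);Z=np.array([[c,-s,0],[s,c,0],[0,0,1]])
    a=np.radians(tiltdeg); return tool_from(Z@np.array([[np.cos(a),0,-np.sin(a)],[0,1,0],[np.sin(a),0,np.cos(a)]]),1)
E
python3 - <<'E'
from frame import *
np.set_printoptions(precision=3,suppress=True)
q0=np.array(robot.get_state()['qpos'])
qt=np.array([ 0.578,0.407,-1.074,2.321,1.653,0.459,-1.688]); qt,e=ik(TAB+.06*yc,T,qt)
for td in (10,20):
    qv,e=ik(np.array([.47,.17,.27]),toolR(td),qt,reg=1e-3); print(td,qv,e)
    pathmin(q0,qv,9); print(); pathmin(qv,qt,6)
E
```

```text
10 [ 0.703  0.184 -1.24   1.957  0.283  0.976 -0.496] 8.848621441843645e-07
0.0 [ 0.53  -0.079  0.28 ] toolz [-0.  0. -1.] y [ 0.99  0.16 -0.  ]
0.12 [ 0.526 -0.051  0.261] toolz [-0.02  0.   -1.  ] y [ 0.99  0.15 -0.02]
0.25 [ 0.521 -0.021  0.248] toolz [-0.03  0.   -1.  ] y [ 0.99  0.15 -0.03]
0.38 [0.515 0.009 0.241] toolz [-0.02  0.   -1.  ] y [ 0.99  0.15 -0.02]
0.5 [0.508 0.04  0.239] toolz [-0.  0. -1.] y [ 0.99  0.15 -0.  ]
0.62 [0.5   0.072 0.241] toolz [ 0.03  0.01 -1.  ] y [0.99 0.15 0.03]
0.75 [0.491 0.105 0.248] toolz [ 0.07  0.01 -1.  ] y [0.99 0.15 0.07]
0.88 [0.482 0.137 0.258] toolz [ 0.12  0.02 -0.99] y [0.98 0.16 0.12]
1.0 [0.47 0.17 0.27] toolz [ 0.17  0.03 -0.98] y [0.97 0.16 0.17]

0.0 [0.47 0.17 0.27] toolz [ 0.17  0.03 -0.98] y [0.97 0.16 0.17]
0.2 [0.503 0.125 0.238] toolz [ 0.29 -0.07 -0.95] y [0.95 0.1  0.28]
0.4 [0.529 0.1   0.211] toolz [ 0.4  -0.12 -0.91] y [0.91 0.09 0.4 ]
0.6 [0.545 0.095 0.186] toolz [ 0.5  -0.1  -0.86] y [0.87 0.1  0.49]
0.8 [0.546 0.109 0.159] toolz [ 0.56 -0.02 -0.83] y [0.83 0.11 0.55]
1.0 [0.528 0.135 0.128] toolz [ 0.57  0.09 -0
[... 442 characters left out ...]
8 0.13 0.15]
0.62 [0.507 0.073 0.268] toolz [ 0.19  0.06 -0.98] y [0.97 0.13 0.2 ]
0.75 [0.497 0.105 0.271] toolz [ 0.24  0.06 -0.97] y [0.96 0.13 0.25]
0.88 [0.485 0.138 0.272] toolz [ 0.29  0.06 -0.95] y [0.94 0.14 0.3 ]
1.0 [0.47 0.17 0.27] toolz [ 0.34  0.06 -0.94] y [0.93 0.15 0.34]

0.0 [0.47 0.17 0.27] toolz [ 0.34  0.06 -0.94] y [0.93 0.15 0.34]
0.2 [0.49  0.125 0.236] toolz [ 0.38 -0.05 -0.92] y [0.92 0.12 0.37]
0.4 [0.51  0.099 0.207] toolz [ 0.44 -0.1  -0.89] y [0.9  0.12 0.43]
0.6 [0.526 0.094 0.18 ] toolz [ 0.5  -0.08 -0.86] y [0.86 0.12 0.49]
0.8 [0.533 0.107 0.154] toolz [ 0.55 -0.02 -0.84] y [0.83 0.13 0.54]
1.0 [0.528 0.135 0.128] toolz [ 0.57  0.09 -0.82] y [0.81 0.13 0.57]
```

```bash
python3 - <<'E'
from frame import *
np.set_printoptions(precision=3,suppress=True)
q0=np.array(robot.get_state()['qpos'])
qt,e=ik(TAB+.07*yc,T,np.array([ 0.578,0.407,-1.074,2.321,1.653,0.459,-1.688]))
qv,e=ik(np.array([.47,.22,.27]),toolR(15),qt,reg=1e-3); print(qv,qt);pathmin(qv,qt,6)
robot.goto_joints(list(qv)); robot.gripper_to(.05); robot.goto_joints(list(qt)); robot.pause(.1)
i=robot.camera_info("wrist"); cv2.imwrite("pics/C.png",robot.grab_frame("wrist")[:,:,::-1]); np.save("pics/C.npy",i,allow_pickle=True)
cv2.imwrite("pics/Cs.png",cv2.resize(robot.grab_frame("scene")[120:260,230:430,::-1],None,fx=4,fy=4))
s=robot.get_state();print(s['time'],s['ee_pos'],s['opening'],s['force'])
E
```

```text
[ 0.591  0.175 -1.24   1.976  0.362  0.9   -0.658] [ 0.555  0.413 -1.079  2.318  1.647  0.48  -1.703]
0.0 [0.47 0.22 0.27] toolz [ 0.26  0.04 -0.97] y [0.95 0.16 0.26]
0.2 [0.503 0.175 0.24 ] toolz [ 0.36 -0.04 -0.93] y [0.93 0.11 0.35]
0.4 [0.527 0.146 0.213] toolz [ 0.45 -0.07 -0.89] y [0.89 0.1  0.44]
0.6 [0.541 0.133 0.187] toolz [ 0.52 -0.05 -0.85] y [0.85 0.1  0.51]
0.8 [0.542 0.134 0.159] toolz [ 0.56  0.   -0.83] y [0.82 0.12 0.56]
1.0 [0.527 0.145 0.128] toolz [ 0.57  0.09 -0.82] y [0.81 0.13 0.57]
7.8583 [0.527 0.145 0.128] 0.05013085718936009 [ 0.092 -0.254  0.241]
```

View pics/C.png

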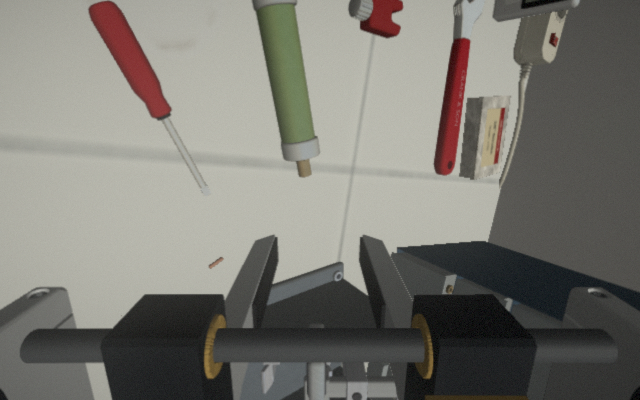

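View pics/Cs.png

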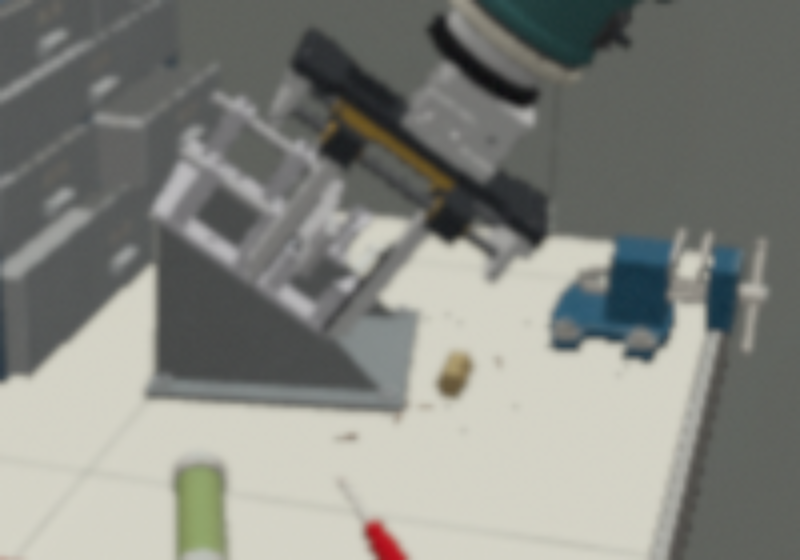

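View C shows the tab at (318,370), centred between the fingers, and the scene view shows the jaws lying parallel to the slope. I'll slide in, grip and open the gate.

```bash
python3 - <<'E'
from frame import *
np.set_printoptions(precision=4,suppress=True)
print("cabinet front",onz("top",(400,130),.15),onz("top",(330,130),.15))
hit=robot.move_linear(list(TAB),velocity=.12,threshold=12)
s=robot.get_state();print(hit,s['time'],s['ee_pos'],s['force'],s['qpos'])
if not hit:
    robot.gripper_to(0.0); robot.pause(.1)
    s=robot.get_state();print(s['time'],s['opening'],s['force'],s['ee_pos'])
    i=robot.camera_info("wrist"); cv2.imwrite("pics/D.png",robot.grab_frame("wrist")[:,:,::-1])
E
```

```text
cabinet front [ 0.6965 -0.143   0.15  ] [0.6999 0.0371 0.15  ]
False 8.5917 [0.5379 0.0769 0.1279] [ 0.5072 -0.2468 -0.6113] [ 0.7107  0.3796 -1.0321  2.3282  1.6721  0.3354 -1.5864]
9.3917 0.010070156084975282 [ 0.5695  0.8531 -1.672 ] [0.5379 0.0764 0.1278]
```

View pics/D.png

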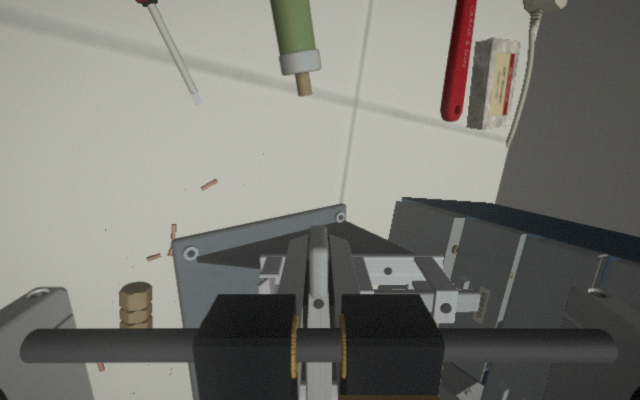

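Opening reads 10 mm, so the tab is held. Now I'll slide it up until the end stop pushes back.

```bash
python3 - <<'E'
from frame import *
np.set_printoptions(precision=4,suppress=True)
s=robot.get_state();p0=s['ee_pos'].copy()
for d in (.045,.085):
    hit=robot.move_linear(list(TAB+d*xc),velocity=.08,threshold=14)
    s=robot.get_state();print(hit,s['time'],RC.T@(s['ee_pos']-p0),"F",RC.T@s['force'],s['opening'])
    if hit: break
print(s['qpos'])
robot.pause(.05); s=robot.get_state(); print(s['ee_pos'],RC.T@s['force'])
E
```

```text
False 10.15 [0.0451 0.0001 0.    ] F [ 1.1355  2.759  -0.4177] 0.009629619293795558
True 10.4917 [ 0.06    0.0002 -0.0003] F [-3.2354 -1.3617 18.0335] 0.00994321359216897
[ 0.7074  0.3955 -1.0507  2.1946  1.3178  0.3722 -1.215 ]
[0.5866 0.0846 0.1621] [-5.3625 -0.3533 13.6467]
```

```bash
python3 - <<'E'
from frame import *
cv2.imwrite("pics/E.png",robot.grab_frame("wrist")[:,:,::-1])
cv2.imwrite("pics/Es.png",cv2.resize(robot.grab_frame("scene")[110:250,230:430,::-1],None,fx=4,fy=4,interpolation=cv2.INTER_CUBIC))
t=cv2.resize(robot.grab_frame("top")[100:230,290:450,::-1],None,fx=4.5,fy=4.5,interpolation=cv2.INTER_CUBIC); cv2.imwrite("pics/Et.png",t)
E
```

```text
(no output)
```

View pics/E.png

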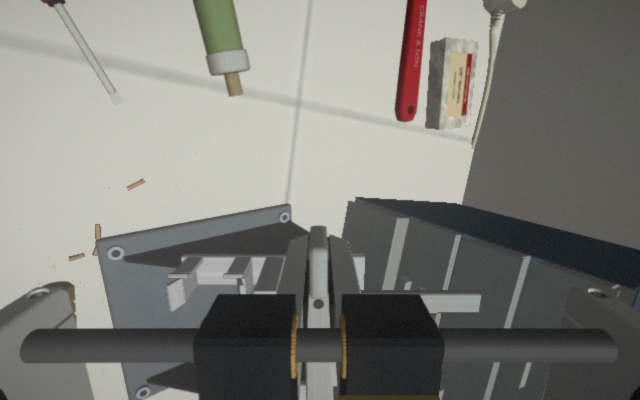

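View pics/Es.png

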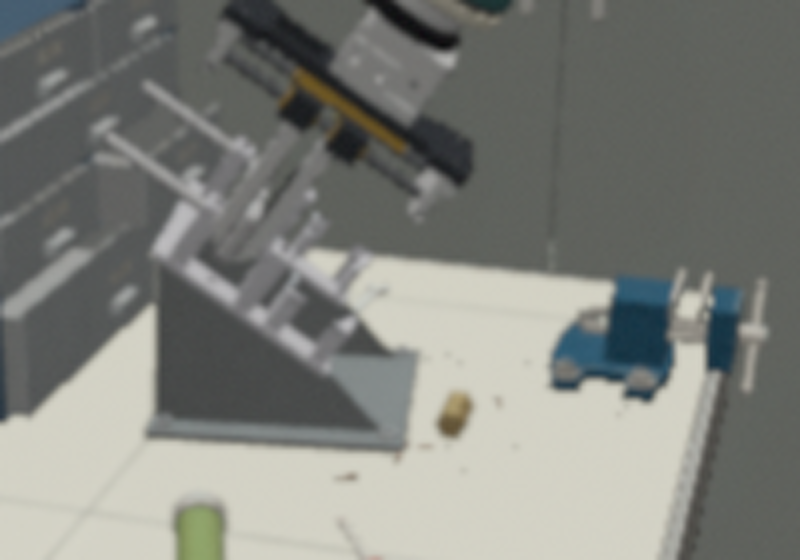

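View pics/Et.png

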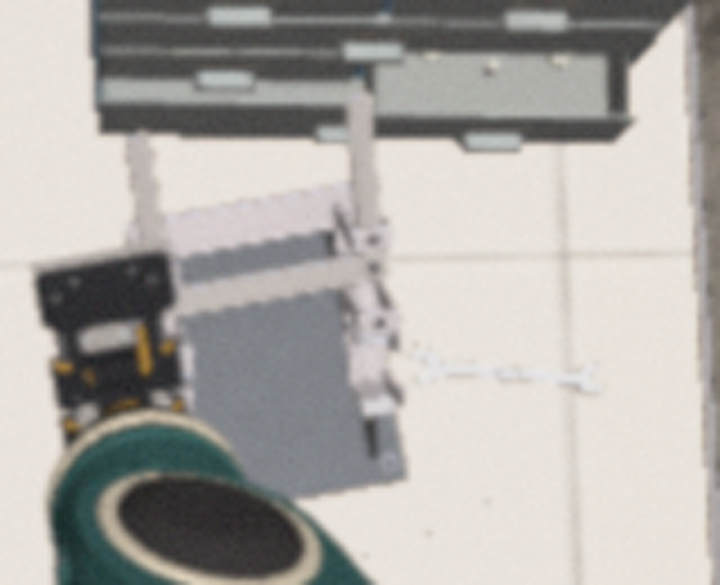

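The gate is now well up the slope (60 mm moved from about 12 mm). I'll release it, retreat to the left and look at the open seat from the same place as view B.

```bash
python3 - <<'E'
from frame import *
np.set_printoptions(precision=4,suppress=True)
robot.gripper_to(.05); s=robot.get_state(); p=s['ee_pos']; print(s['time'],p,RC.T@s['force'],s['opening'])
robot.move_linear(list(p+.07*yc),velocity=.2)
q0=np.array(robot.get_state()['qpos'])
qv,e1=ik(np.array([.47,.20,.27]),toolR(15),q0,reg=1e-3)
qb,e2=ik(np.array([.53,-.06,.29]),toolR(0),qv,reg=1e-3); print(e1,e2,qb)
pathmin(qv,qb,7)
robot.goto_joints(list(qv)); robot.goto_joints(list(qb)); robot.gripper_to(.07); robot.pause(.1)
i=robot.camera_info("wrist"); im=robot.grab_frame("wrist")[:,:,::-1]; cv2.imwrite("pics/F.png",im); np.save("pics/F.npy",i,allow_pickle=True)
crop(im,280,0,200,150,4,"pics/Fc1.png");crop(im,280,110,200,150,4,"pics/Fc2.png")
s=robot.get_state();print(s['time'],s['ee_pos'])
E
```

```text
11.475 [0.5875 0.085  0.1628] [-0.2339 -1.0065  0.6954] 0.05014479556404813
8.064094843670254e-07 1.4004095100012683e-07 [ 0.9373  0.3692 -1.1022  1.7353  0.3459  1.2519 -0.0846]
0.0 [0.47 0.2  0.27] toolz [ 0.26  0.04 -0.97] y [0.95 0.16 0.26]
0.17 [0.489 0.161 0.276] toolz [ 0.22  0.02 -0.98] y [0.96 0.16 0.22]
0.33 [0.505 0.121 0.28 ] toolz [ 0.18  0.01 -0.98] y [0.97 0.16 0.18]
0.5 [0.517 0.077 0.284] toolz [ 0.14 -0.   -0.99] y [0.98 0.16 0.14]
0.67 [0.526 0.033 0.287] toolz [ 0.09 -0.01 -1.  ] y [0.98 0.16 0.09]
0.83 [ 0.53  -0.013  0.289] toolz [ 0.05 -0.01 -1.  ] y [0.99 0.16 0.05]
1.0 [ 0.53 -0.06  0.29] toolz [ 0. -0. -1.] y [0.99 0.16 0.  ]
14.7417 [ 0.53 -0.06  0.29]
```

View pics/Fc1.png

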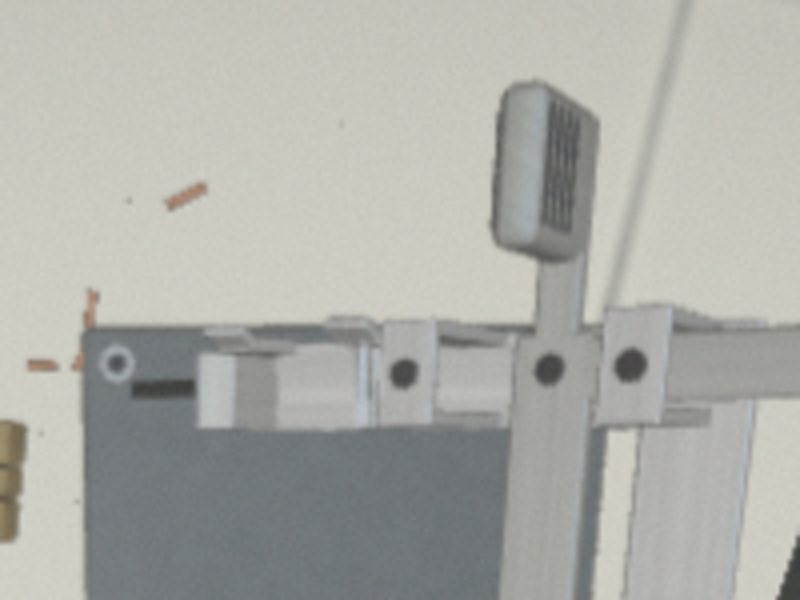

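View pics/Fc2.png

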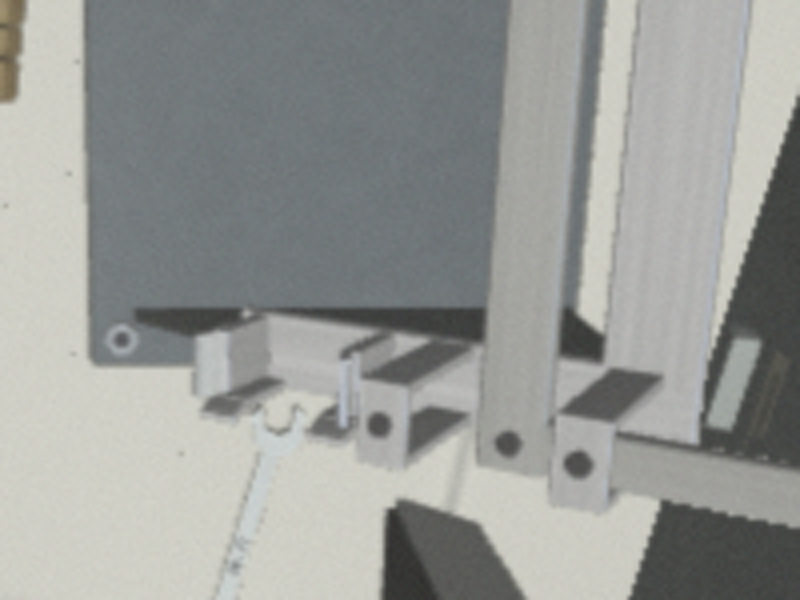

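```bash
python3 - <<'E'
from frame import *
np.set_printoptions(precision=4,suppress=True)
F=np.load("pics/F.npy",allow_pickle=True).item()
f1=lambda x,y:(280+(x+.5)/4-.5,(y+.5)/4-.5)
f2=lambda x,y:(280+(x+.5)/4-.5,110+(y+.5)/4-.5)
def loc(uv,x,z,nm):
    h=.085+x*np.sin(np.radians(35))+z*np.cos(np.radians(35))
    p=onz("",uv,h,F); l=RC.T@(p-ORG); print(nm,p,"local",l,"expect x,z",x,z,"dx",l[0]-x)
loc(f1(278,352),-.0185,-.017,"L floor front a"); loc(f1(278,426),-.0185,-.017,"L floor front b")
loc(f2(269,318),-.0185,-.017,"R floor front a"); loc(f2(272,385),-.0185,-.017,"R floor front b")
loc(f1(236,390),-.0185,.008,"L wall/lip"); loc(f2(231,355),-.0185,.008,"R wall/lip")
for nm,uv in [("FL",f1(86,330)),("FR",f2(93,362))]: print(nm,onz("",uv,.008,F))
print("screws",onz("",f1(118,364),.008,F),onz("",f2(121,340),.008,F))
g=np.array([.5866,.0846,.1621]); print("tab local",RC.T@(g-ORG)); print("tab0 local",RC.T@(np.array([.5379,.0764,.1278])-ORG))
# bar edges now
for gx in (.072,.075):
  for nm,uv,x in [("barfront",f1(505,540),gx-.009),("barfrontR",f2(480,400),gx-.009),("barfrontR",f2(510,50),gx-.009)]: loc(uv,x,.0255,nm)
# tab top strip centre
for gx in (.072,.075): loc(f1(519,165),gx,.056,"tabtop")
E
```

```text
L floor front a [0.5481 0.0506 0.0605] local [-0.0216  0.0701 -0.0148] expect x,z -0.0185 -0.017 dx -0.003095939971061192
L floor front b [0.552  0.0305 0.0605] local [-0.0211  0.0497 -0.0152] expect x,z -0.0185 -0.017 dx -0.0026231108815587163
R floor front a [ 0.5684 -0.0685  0.0605] local [-0.0211 -0.0507 -0.0151] expect x,z -0.0185 -0.017 dx -0.0026485507183430824
R floor front b [ 0.5735 -0.0901  0.0605] local [-0.0199 -0.0728 -0.016 ] expect x,z -0.0185 -0.017 dx -0.0013914555536717228
L wall/lip [0.5369 0.0374 0.0809] local [-0.0206  0.059   0.0095] expect x,z -0.0185 0.008 dx -0.0021397968172504334
R wall/lip [ 0.5565 -0.077   0.0809] local [-0.0201 -0.0571  0.0091] expect x,z -0.0185 0.008 dx -0.0015994115735743879
FL [0.4891 0.051  0.008 ]
FR [ 0.5155 -0.1071  0.008 ]
screws [0.501  0.0423 0.008 ] [ 0.5242 -0.0973  0.008 ]
tab local [0.0724 0.0974 0.0434]
tab0 local [0.0122 0.0973 0.0437]
barfront [0.6029 0.0118 0.142 ] local [0.0643 0.0229 0.0246] expect x,z 0.063 0.0255 dx 0.0013397415810834368
barfrontR [ 0.6147 -0.0621  0.142 ] local [ 0.0639 -0.0519  0.0248] expect x,z 0.063 0.0255 dx 0.0009287837328280646
barfrontR [0.6013 0.0233 0.142 ] local [0.0646 0.0345 0.0244] expect x,z 0.063 0.0255 dx 0.001559323107128141
barfront [0.6025 0.0119 0.1437] local [0.0649 0.0231 0.0262] expect x,z 0.066 0.0255 dx -0.0010529928081789708
barfrontR [ 0.6141 -0.0616  0.1437] local [ 0.0645 -0.0514  0.0265] expect x,z 0.066 0.0255 dx -0.0014616592449760712
barfrontR [0.6009 0.0233 0.1437] local [0.0652 0.0345 0.0261] expect x,z 0.066 0.0255 dx -0.0008346356209002759
tabtop [0.5797 0.0841 0.1722] local [0.0725 0.0981 0.0556] expect x,z 0.072 0.056 dx 0.0005278834218339773
tabtop [0.5793 0.0838 0.1739] local [0.0732 0.0977 0.0573] expect x,z 0.075 0.056 dx -0.0018497061344310006
```

Slot corners put the cradle origin about 2.5 mm nearer than first estimated. With that, the gate sits at 0.0745, which agrees with the end stop at 0.075. Next I'll plan the grasp and the seating in one arm branch.

```bash
sed -i 's/^YAW=.*/YAW=np.radians(9.6); RC=tilt(YAW); ORG=np.array([.5662,-.0183,.085]); T=tool_from(RC,1)/' frame.py
cat > plan.py <<'E'
from frame import *
CEN=np.array([.5574,.2592]);ANG=np.radians(19.4);OFF=.0055
q0=np.array(robot.get_state()['qpos'])
G=down(ANG)
seatP=lambda z:ORG+(z+OFF)*zc
qseat=best(seatP(0),T)[1]
E
python3 - <<'E'
from plan import *
np.set_printoptions(precision=3,suppress=True)
print("seat",qseat)
qpre=None
q=qseat
for z in (.01,.02,.03,.04,.045):
    q,e=ik(seatP(z),T,q); print(z,q,e)
qpre=q
for td,pos in [(20,seatP(.045)+[-.02,0,.05]),(10,seatP(.045)+[-.03,.03,.10])]:
    q,e=ik(pos,toolR(td),q); print(td,pos,q,e)
    
qg,e=ik(np.r_[CEN,.13],G,q);print("hover",qg,e)
ql,e=ik(np.r_[CEN,.0225],G,qg);print("grasp",ql,e)
pathmin(q0,qg,6)
np.savez("plan.npz",qseat=qseat,qpre=qpre,qg=qg)
E
```

```text
seat [ 1.007  0.633 -1.132  2.288  1.835  0.399 -1.413]
0.01 [ 1.024  0.598 -1.14   2.298  1.796  0.374 -1.39 ] 4.357536175688936e-08
0.02 [ 1.042  0.561 -1.149  2.306  1.751  0.347 -1.361] 5.4329689201164324e-08
0.03 [ 1.061  0.523 -1.158  2.314  1.699  0.319 -1.324] 7.159011961937082e-08
0.04 [ 1.084  0.486 -1.17   2.322  1.636  0.291 -1.275] 9.749625675594902e-08
0.045 [ 1.097  0.468 -1.177  2.326  1.599  0.278 -1.245] 6.048041333957976e-08
20 [ 0.518 -0.023  0.176] [ 1.119  0.341 -1.24   2.15   0.529  0.579 -0.281] 9.710608408970044e-07
10 [0.508 0.007 0.226] [ 1.007  0.298 -1.224  1.996  0.365  0.893 -0.219] 8.822273308094323e-08
hover [ 0.184  0.701 -0.956  1.699  0.639  1.085 -0.636] 2.5045575920628196e-07
grasp [ 0.116  0.831 -0.85   1.748  0.765  0.929 -0.721] 5.864092248926338e-08
0.0 [ 0.53 -0.06  0.29] toolz [-0.  0. -1.] y [ 0.99  0.16 -0.  ]
0.2 [ 0.553 -0.006  0.263] toolz [ 0.  0. -1.] y [0.98 0.19 0.  ]
0.4 [0.568 0.054 0.234] toolz [ 0.  0. -1.] y [0.97 0.22 0.01]
0.6 [0.575 0.119 0.201] toolz [ 0.  0. -1.] y [0.97 0.26 0.01]
0.8 [0.572 0.188 0.167] toolz [ 0.  0. -1.] y [0.96 0.29 0.  ]
1.0 [0.557 0.259 0.13 ] toolz [ 0.  0. -1.] y [0.94 0.33 0.  ]
```

```bash
python3 - <<'E'
from frame import *
np.set_printoptions(precision=4,suppress=True)
D=np.load("plan.npz")
robot.goto_joints(list(D['qg'])); robot.pause(.1)
i=robot.camera_info("wrist");im=robot.grab_frame("wrist")[:,:,::-1];cv2.imwrite("pics/G.png",im);np.save("pics/G.npy",i,allow_pickle=True)
s=robot.get_state();print(s['time'],s['ee_pos'],s['opening'])
print(proj("",[[.5574,.2592,.017]],i),[proj("",[[.5574-k*.332*.066,.2592+k*.943*.066,.017]],i)[0] for k in (-1,1)])
E
```

```text
16.2333 [0.5582 0.2579 0.1305] 0.07002027264541436
[[317.3001 202.3847]] [array([317.4737, 268.5367]), array([317.1018, 127.0452])]
```

View pics/G.png

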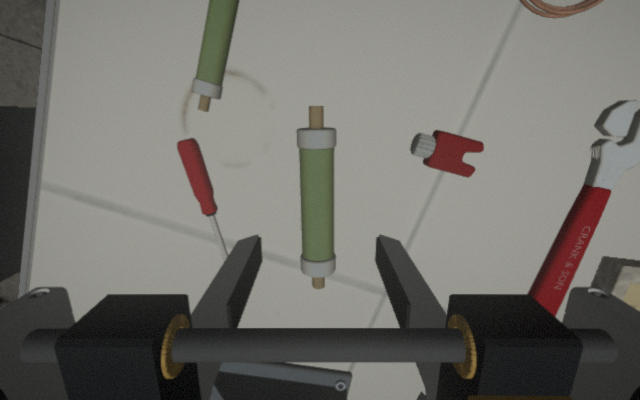

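```bash
python3 - <<'E'
from frame import *
np.set_printoptions(precision=4,suppress=True)
i=np.load("pics/G.npy",allow_pickle=True).item();im=cv2.imread("pics/G.png")
crop(im,280,95,75,205,2.9,"pics/Gc.png")
a,b=onz("",(316.8,106),.017,i),onz("",(318.8,288),.017,i);print(a,b,(a+b)/2,np.linalg.norm(a-b),np.degrees(np.arctan2(a[1]-b[1],a[0]-b[0])))
hsv=cv2.cvtColor(im,cv2.COLOR_BGR2HSV);m=cv2.inRange(hsv,(30,60,60),(55,255,255));q=np.zeros_like(m);q[100:300,280:355]=m[100:300,280:355]
ys,xs=np.nonzero(q);print(xs.min(),xs.max(),ys.min(),ys.max())
for z in (.017,.032): print(z,onz("",(317,ys.min()),z,i),onz("",(317,ys.max()+1),z,i))
E
```

```text
[0.5297 0.3373 0.017 ] [0.5875 0.1775 0.017 ] [0.5586 0.2574 0.017 ] 0.1699442877796698 109.88359692585256
300 332 149 260
0.017 [0.5414 0.3041 0.017 ] [0.5763 0.2043 0.017 ]
0.032 [0.5409 0.3058 0.032 ] [0.5738 0.2115 0.032 ]
```

View pics/Gc.png

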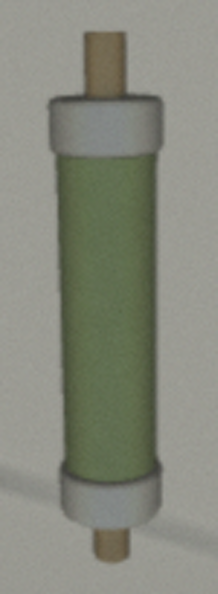

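```bash
python3 - <<'E'
from frame import *
np.set_printoptions(precision=4,suppress=True)
C=np.array([.5578,.2584])
hit=robot.move_linear([*C,.0225],velocity=.12,threshold=10)
s=robot.get_state();print(hit,s['time'],s['ee_pos'],s['force'],s['qpos'])
robot.pause(.1)
if not hit:
    robot.gripper_to(0.); s=robot.get_state();print(s['time'],s['opening'],s['force'],s['ee_pos'])
    robot.move_linear([*C,.14],velocity=.12); robot.pause(.2)
    i=robot.camera_info("wrist");im=robot.grab_frame("wrist")[:,:,::-1];cv2.imwrite("pics/H.png",im);np.save("pics/H.npy",i,allow_pickle=True)
    s=robot.get_state();print(s['time'],s['opening'],s['force'],s['ee_pos'],s['qpos'])
E
```

```text
False 17.2833 [0.5582 0.2587 0.0232] [-0.8664  0.3818  0.4146] [ 0.1175  0.8298 -0.8496  1.7478  0.7643  0.9285 -0.7194]
18.1 0.02944182344024151 [-0.2682 -0.2628  1.7523] [0.5578 0.2584 0.0225]
19.4833 0.02935880274752489 [ 0.2037  0.0789 -2.4766] [0.5576 0.2584 0.1396] [ 0.1908  0.691  -0.9646  1.6922  0.6277  1.1002 -0.6268]
```

View pics/H.png

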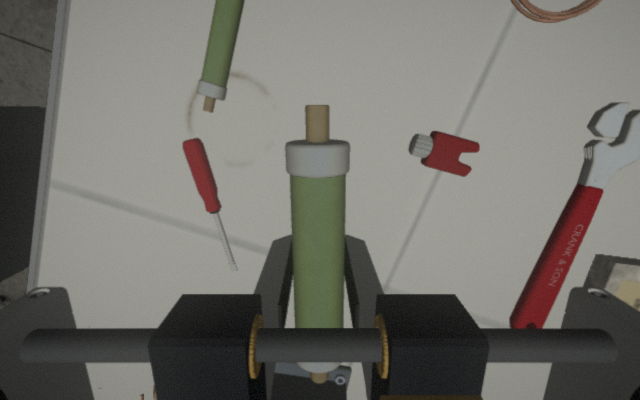

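```bash
python3 - <<'E'
from frame import *
np.set_printoptions(precision=3,suppress=True)
i=np.load("pics/H.npy",allow_pickle=True).item()
R=down(np.radians(19.4));t=np.array([.5576,.2584,.1396])
print(proj("",[t+R@np.array(v) for v in [(.084,0,.0055),(.084,0,.0025),(.066,0,-.0115),(.05,0,-.0115)]],i))
D=np.load("plan.npz"); OFF=.0055; seatP=lambda z:ORG+(z+OFF)*zc
q0=np.array(robot.get_state()['qpos'])
qpre=D['qpre']
qb,e=ik(seatP(.045)+[-.02,0,.05],toolR(20),qpre);print(qb,e)
qa,e=ik(np.array([.50,.03,.255]),toolR(5),qb);print(qa,e)
qh,e=ik(np.array([.52,.22,.27]),down(np.radians(17)),q0);print(qh,e)
np.savez("plan2.npz",qb=qb,qa=qa,qh=qh,qpre=qpre,qseat=D['qseat'])
for u,v in [(q0,qh),(qh,qa),(qa,qb),(qb,qpre)]:
    for f in np.linspace(0,1,5):
        r,p=fk(KP,u+f*(v-u)); pts=np.array([p+r@np.array([k*.084,0,.0225]) for k in (-1,1)])
        l=(RC.T@(p+r@np.array([0,0,.0055])-ORG))
        print(round(f,2),p,"ends",pts.ravel(),"cradle",l)
    print()
E
```

```text
[[317.569 104.877]
 [317.546 104.79 ]
 [317.428 144.96 ]
 [317.429 178.777]]
[ 1.119  0.341 -1.24   2.15   0.529  0.579 -0.281] 9.710608408970044e-07
[ 0.947  0.308 -1.24   1.914  0.345  1.06  -0.258] 1.2186091315017114e-07
[ 0.371  0.471 -1.098  1.688  0.439  1.257 -0.526] 8.316435543173064e-08
0.0 [0.558 0.258 0.14 ] ends [0.586 0.179 0.117 0.53  0.338 0.117] cradle [0.059 0.274 0.019]
0.25 [0.552 0.247 0.175] ends [0.579 0.168 0.152 0.525 0.327 0.152] cradle [0.073 0.264 0.052]
0.5 [0.544 0.237 0.208] ends [0.57  0.157 0.186 0.518 0.317 0.186] cradle [0.084 0.255 0.085]
0.75 [0.533 0.228 0.24 ] ends [0.558 0.148 0.217 0.508 0.308 0.218] cradle [0.093 0.248 0.118]
1.0 [0.52 0.22 0.27] ends [0.545 0.14  0.247 0.495 0.3   0.247] cradle [0.098 0.243 0.15 ]

0.0 [0.52 0.22 0.27] ends [0.545 0.14  0.247 0.495 0.3   0.247] cradle [0.098 0.243 0.15 ]
0.25 [0.522 0.17  0.269] ends [0.545 0.09  0.246 0.5   0.252 0.247] cradle [0.093 0.193 0.153]
0.5 [0.519 0.122 0.266] ends [0.54  0.041 0.243 0.501 0.204 0.245] cradle [0.082 0.146 0.157]
0.75 [0.512 0.075 0.262] ends [ 0.53  -0.007  0.239  
[... 489 characters left out ...]
.537 -0.096  0.172  0.51   0.07   0.17 ] cradle [0.021 0.012 0.11 ]
1.0 [ 0.518 -0.023  0.176] ends [ 0.539 -0.105  0.155  0.511  0.061  0.155] cradle [0.011 0.003 0.097]

0.0 [ 0.518 -0.023  0.176] ends [ 0.539 -0.105  0.155  0.511  0.061  0.155] cradle [0.011 0.003 0.097]
0.25 [ 0.529 -0.045  0.161] ends [ 0.549 -0.128  0.145  0.527  0.038  0.136] cradle [ 0.009 -0.021  0.081]
0.5 [ 0.538 -0.052  0.15 ] ends [ 0.558 -0.135  0.136  0.539  0.031  0.124] cradle [ 0.009 -0.029  0.067]
0.75 [ 0.542 -0.044  0.139] ends [ 0.565 -0.126  0.124  0.544  0.04   0.115] cradle [ 0.008 -0.021  0.054]
1.0 [ 0.538 -0.023  0.126] ends [ 0.564 -0.104  0.108  0.536  0.062  0.108] cradle [-0.     0.     0.045]
```

```bash
python3 - <<'E'
from frame import *
np.set_printoptions(precision=4,suppress=True)
D=np.load("plan2.npz")
for k in ("qh","qa","qb","qpre"): robot.goto_joints(list(D[k]))
robot.pause(.2)
s=robot.get_state();print(s['time'],s['opening'],RC.T@s['force'],RC.T@(s['ee_pos']-ORG),s['qpos'])
i=robot.camera_info("wrist");im=robot.grab_frame("wrist")[:,:,::-1];cv2.imwrite("pics/I.png",im);np.save("pics/I.npy",i,allow_pickle=True)
cv2.imwrite("pics/Is.png",cv2.resize(robot.grab_frame("scene")[110:250,230:430,::-1],None,fx=4,fy=4,interpolation=cv2.INTER_CUBIC))
E
```

```text
22.8 0.029620627832995225 [-1.9851 -0.0608 -3.1322] [ 0.0006 -0.0002  0.0506] [ 1.0965  0.4672 -1.1775  2.3248  1.5984  0.2782 -1.2446]
```

View pics/I.png

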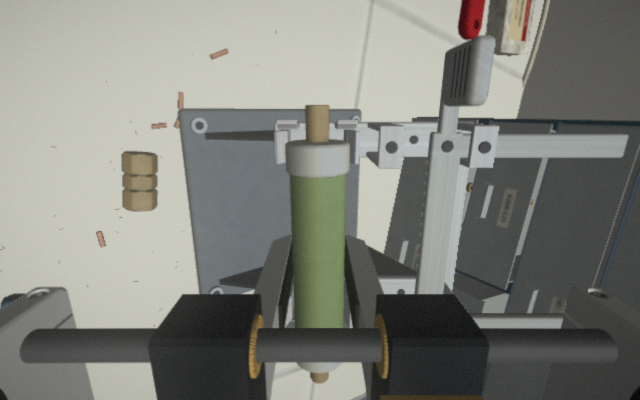

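View pics/Is.png

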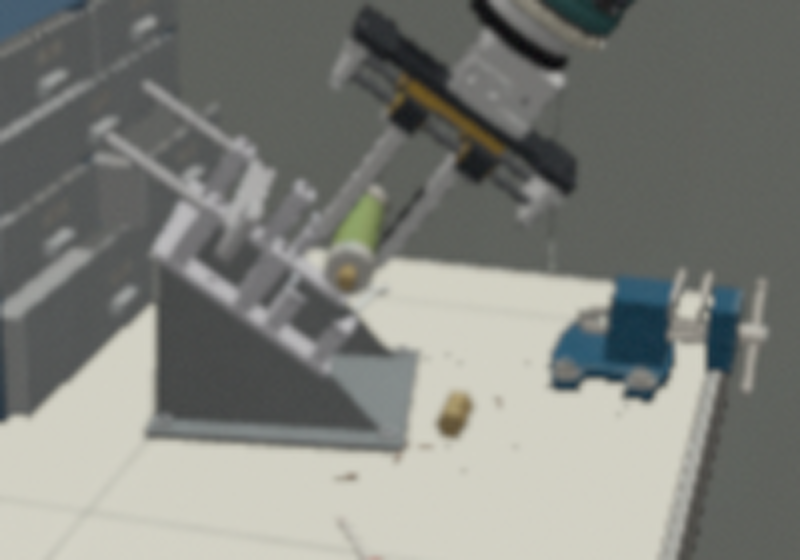

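View I shows the slot walls (columns 275 to 360) centred on the cartridge axis (column 318), and its end block clear of the end stop. Now I'll insert it.

```bash
python3 - <<'E'
from frame import *
np.set_printoptions(precision=4,suppress=True)
OFF=.0055
def st(n):
    s=robot.get_state();print(n,round(s['time'],2),"cr",RC.T@(s['ee_pos']-ORG)-[0,0,OFF],"F",RC.T@s['force'],"M",RC.T@s['moment'],s['opening'])
for z in (.012,-.003):
    hit=robot.move_linear(list(ORG+(z+OFF)*zc),velocity=.05,threshold=10); st(hit)
    if hit: break
robot.pause(.1); st("p")
cv2.imwrite("pics/J.png",robot.grab_frame("wrist")[:,:,::-1])
cv2.imwrite("pics/Js.png",cv2.resize(robot.grab_frame("scene")[110:250,230:430,::-1],None,fx=4,fy=4,interpolation=cv2.INTER_CUBIC))
E
```

```text
False 23.71 cr [0.     0.     0.0122] F [-0.712   0.3077 -2.0283] M [-0.0467  0.9887 -0.0219] 0.029070579390291222
True 24.02 cr [-0.0003 -0.0004 -0.0009] F [-2.2663  0.0037 -2.1841] M [-0.1197  1.0554  0.0354] 0.02941838030420443
p 24.12 cr [-0.0006 -0.0003 -0.0005] F [-1.76   -0.1703 -2.5751] M [-0.0849  1.0116  0.0381] 0.028703672852919464
```

View pics/J.png

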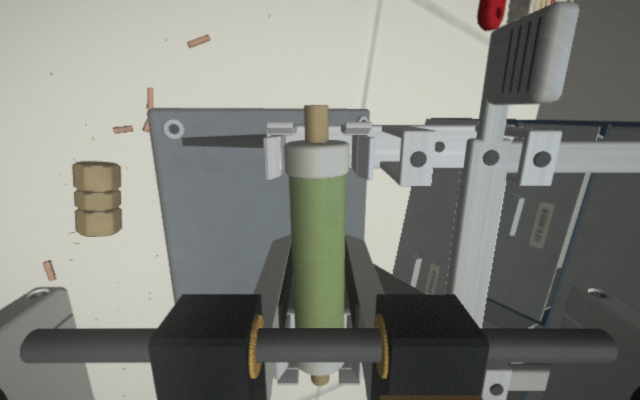

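View pics/Js.png

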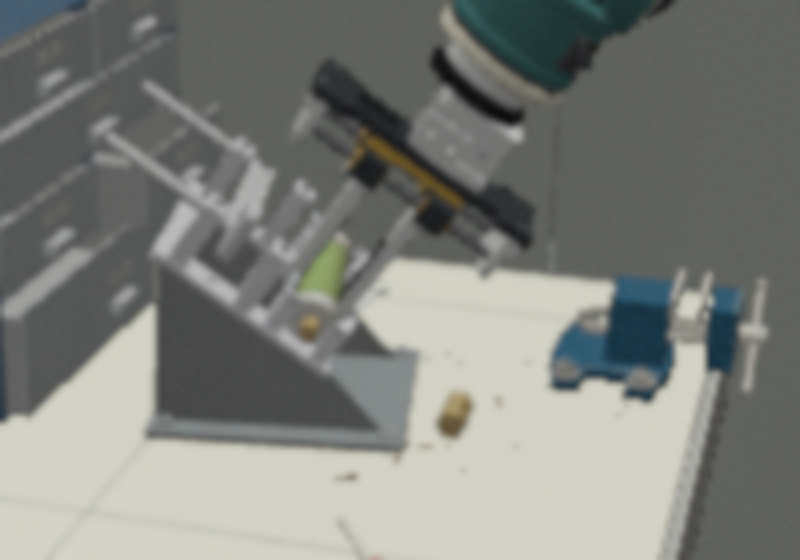

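```bash
python3 - <<'E'
from frame import *
np.set_printoptions(precision=4,suppress=True)
OFF=.0055
robot.gripper_to(.05); robot.pause(.1)
s=robot.get_state();print(s['time'],s['opening'],RC.T@s['force'])
robot.move_linear(list(ORG+(.045+OFF)*zc),velocity=.12); 
q0=np.array(robot.get_state()['qpos']); 
qb=np.load("plan2.npz")['qb']; robot.goto_joints(list(qb))
qf,e=ik(np.array([.50,-.05,.27]),toolR(10),qb); print(e,qf); robot.goto_joints(list(qf)); robot.pause(.1)
i=robot.camera_info("wrist");im=robot.grab_frame("wrist")[:,:,::-1];cv2.imwrite("pics/K.png",im);np.save("pics/K.npy",i,allow_pickle=True)
s=robot.get_state();print(s['time'])
E
```

```text
24.85 0.050213141056907266 [1.2515 0.1743 0.2722]
2.3644449308160142e-07 [ 1.1943  0.199  -1.24    1.9491  0.1993  0.9611  0.0436]
27.0583
```

View pics/K.png

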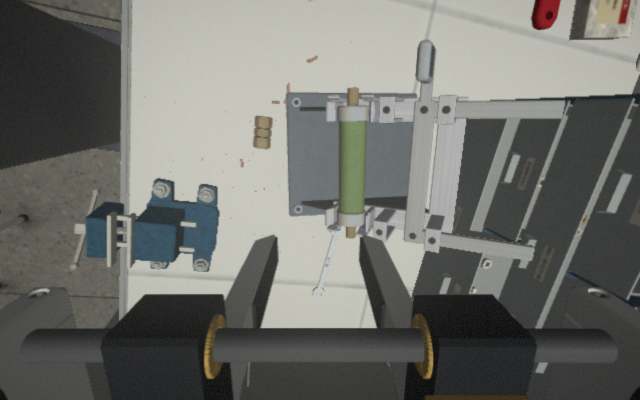

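```bash
python3 - <<'E'
from frame import *
i=np.load("pics/K.npy",allow_pickle=True).item();im=cv2.imread("pics/K.png")
s=5;x0,y0=310,75
c=cv2.resize(im[y0:y0+175,x0:x0+150],None,fx=3.4,fy=3.4,interpolation=cv2.INTER_CUBIC)
P=[(x,k*y,.017) for k in(-1,1) for y in (.05,.066) for x in (-.017,.017)]+[(0,.084,0),(0,-.084,0)]
for u,v in proj("",[ORG+RC@np.array(p) for p in P],i): cv2.circle(c,(int((u-x0+.5)*3.4),int((v-y0+.5)*3.4)),2,(0,0,255),-1)
cv2.imwrite("pics/Kc.png",c)
E
```

```text
(no output)
```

View pics/Kc.png

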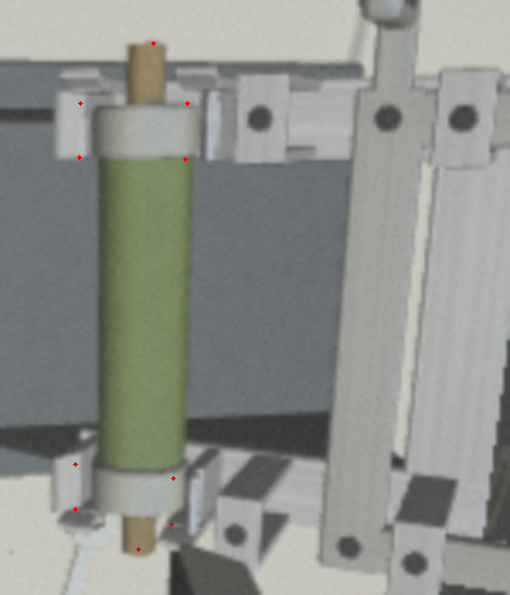

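The axis of the seated cartridge lies within about 1 mm of where it should be in both slots. The end blocks look rounded, so their silhouette says nothing about rotation. The floor contact came at cradle z = -0.9 mm, as it should. Now for the gate.

```bash
python3 - <<'E'
from frame import *
np.set_printoptions(precision=3,suppress=True)
q0=np.array(robot.get_state()['qpos'])
TO=np.array([.5866,.0846,.1621]); print(RC.T@(TO-ORG), robot.get_state()['opening'])
qt,e=ik(TO+.07*yc,T,np.array([ 0.6,0.42,-1.09,2.2,1.3,0.45,-1.3])); print(qt,e)
qv,e=ik(np.array([.48,.20,.28]),toolR(15),qt); print(qv,e)
pathmin(q0,qv,6);print();pathmin(qv,qt,6)
q=qt
for d in (0,-.02,-.04,-.06,-.076):
    q,e=ik(TO+d*xc,T,q); print(d,q,e)
np.savez("plan3.npz",qt=qt,qv=qv)
E
```

```text
[0.075 0.098 0.042] 0.04997631318002223
[ 0.547  0.409 -1.063  2.191  1.402  0.473 -1.421] 1.1441615211605327e-07
[ 0.653  0.154 -1.24   1.962  0.314  0.907 -0.565] 7.607190079216666e-07
0.0 [ 0.499 -0.05   0.269] toolz [ 0.17  0.03 -0.99] y [0.97 0.16 0.17]
0.2 [ 0.505 -0.001  0.271] toolz [ 0.18  0.02 -0.98] y [0.97 0.16 0.18]
0.4 [0.507 0.049 0.273] toolz [ 0.2   0.02 -0.98] y [0.97 0.16 0.2 ]
0.6 [0.503 0.1   0.275] toolz [ 0.22  0.02 -0.98] y [0.96 0.16 0.22]
0.8 [0.494 0.15  0.277] toolz [ 0.24  0.03 -0.97] y [0.96 0.16 0.24]
1.0 [0.48 0.2  0.28] toolz [ 0.26  0.04 -0.97] y [0.95 0.16 0.26]

0.0 [0.48 0.2  0.28] toolz [ 0.26  0.04 -0.97] y [0.95 0.16 0.26]
0.2 [0.514 0.167 0.257] toolz [ 0.35 -0.01 -0.94] y [0.93 0.12 0.34]
0.4 [0.543 0.146 0.235] toolz [ 0.43 -0.03 -0.9 ] y [0.9  0.11 0.42]
0.6 [0.564 0.138 0.213] toolz [ 0.5  -0.02 -0.87] y [0.86 0.11 0.49]
0.8 [0.575 0.141 0.189] toolz [ 0.55  0.02 -0.84] y [0.83 0.12 0.54]
1.0 [0.575 0.154 0.162] toolz [ 0.57  0.1  -0.82] y [0.81 0.14 0.57]
0 [ 0.723  0.403 -1.068  2.198  1.347  0.376 -1.236] 1.7486865930015844e-07
-0.02 [ 0.717  0.39  -1.05   2.242  1.438  0.351 -1.337] 1.308915530548342e-07
-0.04 [ 0.72   0.386 -1.046  2.285  1.551  0.341 -1.454] 1.5963819251326356e-07
-0.06 [ 0.737  0.395 -1.062  2.327  1.671  0.35  -1.573] 1.6164494193556932e-07
-0.076 [ 0.758  0.41  -1.085  2.361  1.763  0.369 -1.661] 1.1427686015419746e-07
```

```bash
python3 - <<'E'
from frame import *
np.set_printoptions(precision=4,suppress=True)
D=np.load("plan3.npz");TO=np.array([.5866,.0846,.1621])+.001*zc
def st(n):
    s=robot.get_state();print(n,round(s['time'],2),"cr",RC.T@(s['ee_pos']-ORG),"F",RC.T@s['force'],s['opening'])
robot.goto_joints(list(D['qv']));robot.goto_joints(list(D['qt']))
hit=robot.move_linear(list(TO),velocity=.15,threshold=12);st(hit)
if not hit:
    robot.gripper_to(0.);st("grip")
    for d in (-.04,-.065,-.080):
        hit=robot.move_linear(list(TO+d*xc),velocity=.07,threshold=14);st(hit)
        if hit: break
    robot.pause(.1);st("p")
    cv2.imwrite("pics/L.png",robot.grab_frame("wrist")[:,:,::-1])
    cv2.imwrite("pics/Ls.png",cv2.resize(robot.grab_frame("scene")[110:250,230:430,::-1],None,fx=4,fy=4,interpolation=cv2.INTER_CUBIC))
E
```

```text
False 29.71 cr [0.0751 0.0984 0.043 ] F [-0.2641  1.1261  0.1165] 0.04982122472806081
grip 30.41 cr [0.0747 0.0982 0.0428] F [ 0.4371  1.7754 -0.8115] 0.009672767678554194
False 31.13 cr [0.0346 0.0982 0.0428] F [-4.5154  2.6476  0.4457] 0.00995804535010359
False 31.64 cr [0.0099 0.0982 0.0428] F [-3.6563  2.8759 -0.8384] 0.00977473548954645
True 31.9 cr [-0.0005  0.0982  0.0428] F [ 8.5937  0.2106 -1.5925] 0.009764365591531739
p 32.0 cr [-0.0005  0.0982  0.0428] F [ 5.6836  1.6681 -1.1855] 0.009692776076822347
```

View pics/L.png

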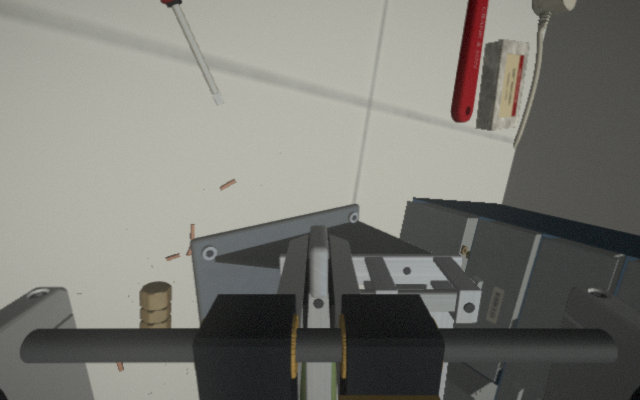

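View pics/Ls.png

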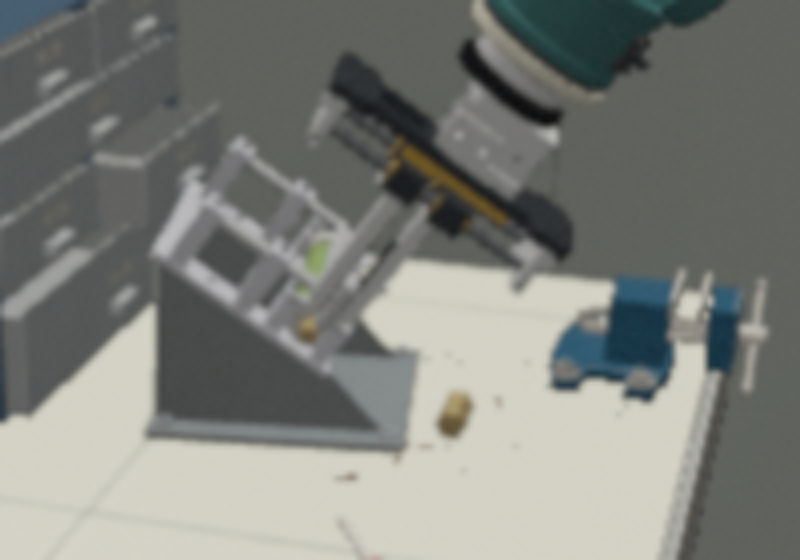

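The travel was 75.2 mm against a stroke of 75 mm, with a firm stop at x = -0.5 mm, so the gate is fully closed. I'll let go, retreat and check.

```bash
python3 - <<'E'
from frame import *
np.set_printoptions(precision=4,suppress=True)
robot.gripper_to(.05); s=robot.get_state();p=s['ee_pos']
robot.move_linear(list(p+.075*yc),velocity=.2)
q0=np.array(robot.get_state()['qpos'])
qv,e=ik(np.array([.47,.22,.27]),toolR(15),q0); qb,e2=ik(np.array([.50,-.05,.29]),toolR(5),qv);print(e,e2)
robot.goto_joints(list(qv));robot.goto_joints(list(qb));robot.pause(.1)
i=robot.camera_info("wrist");im=robot.grab_frame("wrist")[:,:,::-1];cv2.imwrite("pics/M.png",im)
c=cv2.resize(im[10:210,260:460],None,fx=3,fy=3,interpolation=cv2.INTER_CUBIC)
for p in [(0,.098,.056),(-.009,.05,.0255),(.009,.05,.0255),(-.009,-.05,.0255),(.009,-.05,.0255),(0,.084,0),(0,-.084,0)]:
    u,v=proj("",[ORG+RC@np.array(p)],i)[0]; cv2.circle(c,(int((u-260+.5)*3),int((v-10+.5)*3)),2,(0,0,255),-1)
cv2.imwrite("pics/Mc.png",c)
cv2.imwrite("pics/Mt.png",robot.grab_frame("top")[:,:,::-1])
s=robot.get_state();print(s['time'],s['force'])
E
```

```text
9.270055624784128e-07 2.623279013466263e-07
35.9417 [ 0.2568  0.2283 -0.1178]
```

View pics/Mc.png

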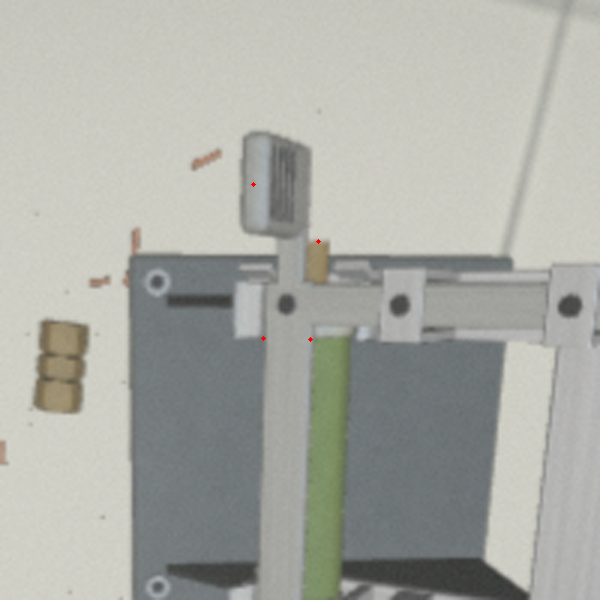

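View pics/Mt.png

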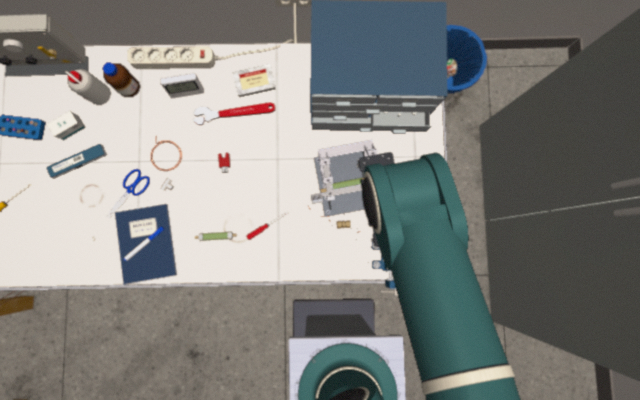

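The bar and tab match their predicted closed positions within about 1 mm. The cartridge is under the bar, its stub sits in the notch, and the other items haven't moved.

```bash
python3 - <<'E'
from rig import robot
robot.sign_off(); print(robot.get_state()['time'])
E
```

```text
the job is handed in; nothing more can be done
the job is handed in; nothing more can be done
```

The larger cartridge is in the sloping holder with the gate fully closed over it. I handed the job in at about 36 s of the 64 s allowed.

I gripped the gate tab and slid it up to its stop. Then I gripped the cartridge across its round body, laid it in along the seat axis until it touched the floor, and let go. Last, I slid the gate back down to its lower stop, released it and moved the arm clear.

**What the last checks showed**
- **Seating:** floor contact came at cradle z = -0.9 mm, and the cartridge axis measured within about 1 mm of the seat centre at both ends.
- **Gate:** it travelled 75.2 mm to a firm stop at x = -0.5 mm. It passed freely over both end blocks, and the last wrist picture shows it closed with the stub in its notch.
- **Other items:** the tube cutter, screwdriver and brass union looked unmoved in the last pictures. The arm hid the spanner in the last top view; I last saw it, unmoved, after the cartridge was seated.

**What was doubtful**
- **Gate opening force:** at the upper stop the wrist force was mostly 14–18 N outward from the slope rather than along it, and I did not find out why. The measured gate position of about 0.0745 m agreed with fully open.
- **End-block rotation:** the end blocks look rounded in the pictures, so I could not check directly that they sit square. That rests on the contact depth and the gate passing over them.

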